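# Tip, set down and scan a culture flask

## Robot

A 6-joint arm with a two-finger parallel gripper is mounted at the origin on the work surface. World frame = base frame: x ahead of the robot, y to its left, z up, the work surface at z = 0. Lengths are in mm, angles in rad, forces in N, time in s.
With the tool pointing down it reaches from about 325 to 850 mm from the base axis. Payload 4.4 kg.
Tool frame: the origin (TCP) lies on the front face of the gripper's body, between the roots of the fingers; the fingertips stand 97 mm ahead of it and the grasp point (between the pads) lies 78 mm ahead of it; z points along the fingers, y is the line along which they close (so a half turn about z gives the same grasp; the last joint's range is limited). The gripper opens to 94 mm and grips with 3 to 60 N. Pads are 16 mm wide; open, the fingers measure 119 mm over their backs; the gripper's body (75 mm by 177 mm) begins 78 mm behind the grasp point.
Start: joints at [-1.407, 0.207, 1.542, -0, 1.393, -0.15], TCP at [177.476, -546.928, 302.647] pointing down, gripper open.
Joint ranges: [-2.73, 2.73], [-0.86, 2.22], [0.23, 2.46], [-1.11, 4.25], [0.08, 2.63], [-2.82, 2.82]. Speed limits (rad/s): [2.79, 2.79, 3.14, 3.14, 3.14, 3.14].

## Interface

Orientations are given as a unit quaternion [x, y, z, w].
In Python, from workcell import ctrl, snapshot gives the robot as it stands.
- The arm moves only by the tool send_rows, never from a script. Its argument "commands" is a list of rows, each an object with "xyz": the shift along the tool's x, y, z scaled (see below), a list of three; "twist": the turn, a rotation vector about the tool's x, y, z scaled (see below), a list of three. In form: [{"xyz": [dx, dy, dz], "twist": [ax, ay, az]}, ...]. A call has 1 to 12 rows; each row is the pose to reach, as a shift and turn from the pose commanded when the call began, along the tool's axes at that moment; what a row does not reach only later rows make up. The controller multiplies each number of a shift by 0.15 m and each number of a turn by 90 degrees. A row lasts 1/8 s, in which the tool goes at most 62.5 mm and 10.7 degrees, less where a joint would pass 70% of its speed; a pose out of reach is approached as far as the arm can. A call with a number of a shift or a turn outside -1 to 1 is refused whole. A call with a gripper value outside its range is refused whole. "grip" is the closure, from -1 (fully open) to 1 (shut), set as the call begins (left out, the last holds). The fingers move at their own pace and stop on an object; the grip force is fixed at half the most. Time passes only in rows, so rows that repeat a pose let the fingers close. It gives the time, the measured TCP pose, the force, the opening and the grip force at its end, in the units of the state.
- ctrl.observe(): the state, without advancing time (a new reading comes with each control period).
- snapshot(name): name is "scene" or "side" or "wrist"; returns a dict with "pixels" (384x512x3 uint8, red, green, blue), "mtx" (3x3 intrinsics, pixels), "k1" (the pictures are not rectified: a ray, as slopes to the right and down, at radius r is drawn at 1 + k1 r^2 times it, then the intrinsics apply), "cam_to_world" (4x4, takes a point from camera to world coordinates); the wrist camera has in their place "mount" (4x4, takes a point from camera to tool coordinates, whose origin is the TCP and whose axes are the flange's). Camera axes: x right, y down, z forward; pixel columns grow to the right and rows downward; lengths in mm; the calibration is good to about 2 mm. A picture is of the moment at which its call begins: read the wrist's pose just before it. There is no depth.
- ctrl.job_done(): hands the job in; it is judged then, once.
The state is a dict: "clock": time; "qpos": joint angles; "joint_vel": joint speeds; "joint_torque": joint torques, N m; "tool_pos": TCP position; "orientation": TCP orientation; "force": force on the tool from outside, world axes, zero at the start; "ft_torque": the same for the moment, N m; "gripper_width": opening from 0.0 (shut) to 1.0 (fully open); "grasp_force": force on a finger pad.
Only numpy, scipy, OpenCV 4.12 (cv2) and the standard library are available. Lean on these libraries where they do the work, as an engineer would, in place of code of your own. Each camera call takes 0.05 s, during which the arm holds its last target. There are 200 camera calls.

## Task

Lift the flat culture flask well clear of the bench, tip it neck-up to about 35 degrees from level for a second so its base can be looked over, bring it level again and lay it label-up in the middle of the rubber pad, lined up along the pad, and let go. Then take the hand scanner from its stand, aim its window squarely at the middle of the flask's label from about 10 cm away and hold it steady there for two seconds, without touching the flask with it. Finally lay the scanner back level in its stand as it was; set both things down gently rather than dropping them, and leave everything else on the bench where it is.

Things in the scene. Friction and masses are not known exactly. Their poses are not given: they have to be found in the camera images.
- flask: Culture flask lying flat on the bench: clear rigid box 95 long x 60 wide x 32 mm high, shoulder, neck and white cap (29 mm across) on its +x end, 141 mm long in all; label on top. About 0.14 kg, centre of mass within 12 mm of the origin's vertical. Origin: centre of the 95 mm body's underside; x to the cap (at first roughly away from the robot), z up. Grip across the 60 mm from above.
- flask_label (a point): Middle of the flask's label (60 x 36 mm) on its top face; 4 mm behind the flask's origin (-x) and 32.5 mm above it. Axes as the flask's; z is the label's outward normal.
- flask_mid (a point): Middle of the flask's whole length, cap included, on its underside: 22.5 mm ahead (+x) of the flask's origin.
- pad: The scan pad: a flat black rubber mat fixed to the bench, 190 long (x) x 100 wide (y) x 4 mm thick. Origin: centre of its underside, on the bench; its top is 4 mm higher.
- scanner: Hand scanner, plain grey, about 0.22 kg: straight handle 150 long x 32 wide x 26 mm high with a broader head (60 mm wide) at its +x end, bent down, reaching x = +110 mm, 9 mm above the handle's top and 23 mm below its underside. Origin: on the handle's underside, 90 mm from its tail; x along the handle to the head, y across, z up. It starts parked in its stand.
- scanner_grip (a point): Where to grip the scanner from above, across the 32 mm handle: in the handle's middle height, 13 mm above the scanner's origin, in the 70 mm gap between the saddles; the centre of mass is 0 to 15 mm ahead (+x).
- scanner_window (a point): Centre of the black window on the head's face, at (91.3, 0, -13.5) mm in the scanner's frame. x is the direction in which it looks: (0.5, 0, -0.866) in the scanner's frame, 60 degrees below the handle's line; y is the scanner's y.
- stand: The scanner's stand, fixed: aluminium foot 130 x 80 x 8 mm, two saddles 16 mm thick, 60 wide at x = -43 and +43 mm. The handle lies in their 42 mm wide channels: floors 65 mm above the bench, lips 12 mm higher. Origin: centre of the foot's underside. The parked scanner's origin is 65 mm above it (within 5 mm), nose along the stand's +x, which points roughly to the robot's left (+y).
- pen: Bystander: black marker, 140 mm long, 10 mm thick, lying on the bench nearer the robot than pad and stand. Origin on its underside.
- dishes: Bystander: stack of two flat dishes, 93 mm across, 29 mm high. Origin under its centre.
- jar: Bystander: glass jar, 60 mm across, 85 mm high. Origin under its centre.
- beaker: Bystander: open glass beaker, 70 mm across, 90 mm high. Origin under its centre.
- bottle: Bystander: white bottle, 70 mm across, 160 mm high. Origin under its centre.
- tipbox: Bystander: grey pipette-tip box 75 x 105 x 50 mm, near the robot. Origin under its centre.
- timer: Bystander: small white timer 60 x 60 x 20 mm lying flat. Origin under its centre.
Mind the look-alikes: they are no part of the job. What is shaped like the flask but orange is not meant. What is shaped like the scanner but orange is not meant.

How it is judged:
By the outcome, as a careful person would: the job done as asked, in the order asked, and still so for the second after the job is handed in, with the robot touching nothing.
It also fails if it takes over 72 s, if anything falls off the work surface, if the arm or the gripper's body presses on something with over 40 N, if the wrist force passes 120 N, or if a joint passes its speed limit or range.

## Working session

There is one attempt and no reset: what is moved stays moved. The work goes in short steps, Python scripts to look and compute and a tool call to move; the robot and the scene stay as the last step left them, time stands still between calls to the robot, and variables do not carry over. Pictures are saved under pics/ and viewed, at most 11 in all, crops included, and the job is handed in when it is done.

Besides the shell and the picture viewer there is one more tool, called after "Call:" in YAML: its name, and indented under it one key for each argument. send_rows: Moves the arm, as the interface text tells. Shifts and turns lie within -1 to 1; 1 stands for 0.15 m of shift or 90 degrees of turn. Its arguments: {"type":"object","properties":{"commands":{"type":"array","items":{"type":"object","properties":{"xyz":{"type":"array","items":{"type":"number"}},"twist":{"type":"array","items":{"type":"number"}}}}},"grip":{"type":"number"}},"required":["commands"]}

```bash
ls; mkdir -p pics
cat > h.py <<'E'
import numpy as np, cv2, json, os
from scipy.spatial.transform import Rotation as R
from workcell import ctrl, snapshot
def T(p,q):
    M=np.eye(4); M[:3,:3]=R.from_quat(q).as_matrix(); M[:3,3]=p; return M
def tool():
    s=ctrl.observe(); return T(s["tool_pos"],s["orientation"])
def snap(n):
    t=tool(); d=snapshot(n)
    d["T"]=np.array(d["cam_to_world"]) if n!="wrist" else t@np.array(d["mount"])
    d["pixels"]=np.array(d["pixels"],np.uint8); return d
def save(d,f): np.savez(f,px=d["pixels"],mtx=d["mtx"],k1=d["k1"],T=d["T"])
def load(f):
    z=np.load(f); return dict(pixels=z["px"],mtx=z["mtx"],k1=float(z["k1"]),T=z["T"])
def rays(d,uv):
    uv=np.array(uv,float).reshape(-1,1,2)
    n=cv2.undistortPoints(uv,np.array(d["mtx"],float),np.array([d["k1"],0,0,0.]),None,None,None).reshape(-1,2)
    v=np.c_[n,np.ones(len(n))]@d["T"][:3,:3].T
    return d["T"][:3,3],v/np.linalg.norm(v,axis=1,keepdims=True)
def onz(d,uv,z):
    o,v=rays(d,uv); return o+v*((z-o[2])/v[:,2])[:,None]
def tri(*dl):
    A=np.zeros((3,3));b=np.zeros(3);L=[]
    for d,uv in dl:
        o,v=rays(d,[uv]);P=np.eye(3)-np.outer(v[0],v[0]);A+=P;b+=P@o;L.append((P,o))
    x=np.linalg.solve(A,b); return x,[round(float(np.linalg.norm(P@(x-o))),1) for P,o in L]
def proj(d,X):
    W=np.linalg.inv(d["T"]); X=np.atleast_2d(X); c=X@W[:3,:3].T+W[:3,3]
    p,_=cv2.projectPoints(c.reshape(-1,1,3),np.zeros(3),np.zeros(3),np.array(d["mtx"],float),np.array([d["k1"],0,0,0.])); return p.reshape(-1,2)
def png(d,f,crop=None,s=1):
    im=d["pixels"][...,::-1]
    if crop: u0,v0,u1,v1=crop; im=im[v0:v1,u0:u1]
    cv2.imwrite(f,cv2.resize(im,None,fx=s,fy=s,interpolation=cv2.INTER_CUBIC))
E
python3 - <<'E'
from h import *
a=snap("scene");b=snap("side");save(a,"a0.npz");save(b,"b0.npz")
png(a,"pics/a0.png",s=1.56); png(b,"pics/b0.png",s=1.56)
for d in(a,b): print(d["T"].round(2).tolist(),np.array(d["mtx"]).tolist(),d["k1"])
w=snap("wrist");save(w,"w0.npz");print(np.array(w["mount"]).round(3).tolist(),np.array(w["mtx"]).tolist());print(ctrl.observe())
E
```

```text
pics
[[-0.68, 0.52, -0.51, 1140.82], [0.73, 0.48, -0.48, 743.22], [-0.01, -0.7, -0.71, 972.5], [0.0, 0.0, 0.0, 1.0]] [[405.091208417475, 0.0, 258.17295521551296], [0.0, 405.091208417475, 189.75884453784673], [0.0, 0.0, 1.0]] -0.10754197993206938
[[-0.76, -0.48, 0.45, -211.45], [-0.65, 0.57, -0.49, 918.96], [-0.02, -0.67, -0.75, 1271.18], [0.0, 0.0, 0.0, 1.0]] [[463.3886317734705, 0.0, 254.13591650183406], [0.0, 463.3886317734705, 188.3624021098438], [0.0, 0.0, 1.0]] 0.0410160551962165
[[-0.001, -0.959, -0.283, 83.842], [1.0, -0.001, -0.0, -0.572], [0.0, -0.283, 0.959, -82.932], [0.0, 0.0, 0.0, 1.0]] [[321.1738888492488, 0.0, 258.2517984001777], [0.0, 321.1738888492488, 192.26475649470004], [0.0, 0.0, 1.0]]
{'clock': 0.15, 'qpos': array([-1.40748386e+00,  2.07230471e-01,  1.54262755e+00, -2.68475670e-07,
        1.39351030e+00, -1.50495332e-01]), 'joint_vel': array([-0.0014232 , -0.002868  , -0.004161  , -0.00022215,  0.00026472,
       -0.00126364]), 'joint_torque': array([-2.48121578e-04, -3.71315396e+01, -2.81810760e+01,  6.98959781e-02,
        3.27422563e-02, -1.03208690e-04]), 'tool_pos': array([ 177.40823046, -546.4610417 ,  301.75304347]), 'orientation': array([ 9.87715423e-01,  1.56260854e-01, -5.82181116e-06, -8.87814484e-04]), 'force': array([-0.40628678,  0.36795448, -0.24410763]), 'ft_torque': array([ 0.05185862, -0.00166991,  0.01345771]), 'grasp_force': 0.0, 'gripper_width': 0.999548028053956}
```

View pics/a0.png

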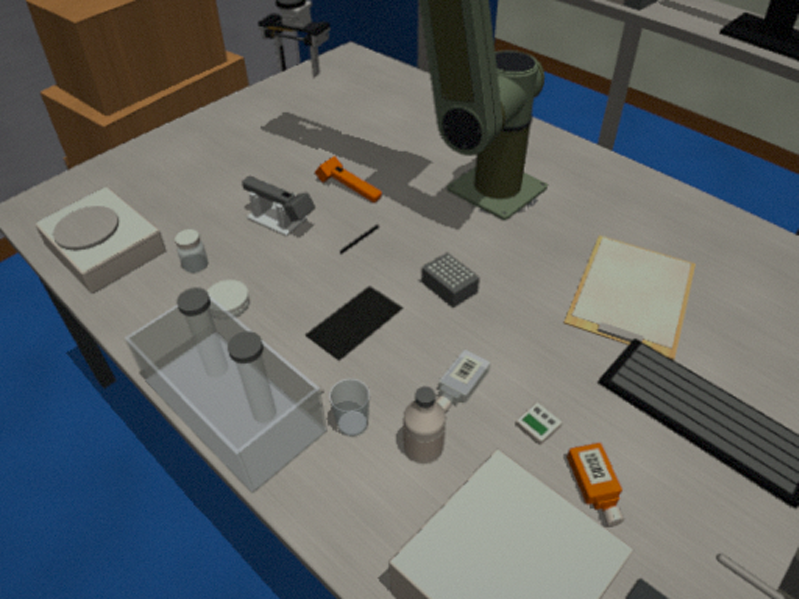

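View pics/b0.png

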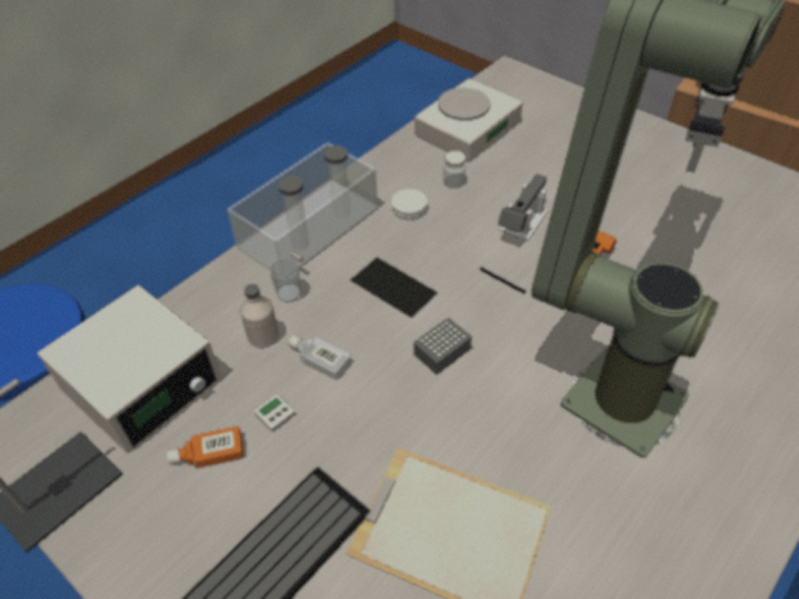

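The scene view (display pixels, 1.56x) shows the clear flask at (463,378) with its cap toward the bottle, the pad at (355,322) and the grey scanner at (280,203). The side view has the same three at (322,352), (393,287) and (525,205).
- **Flask candidates:** clear flask (463,378), orange flask (597,478, not meant). The bottle (425,430) and the beaker aren't flask-shaped.
- **Scanner candidates:** grey on stand (280,203), orange on the bench (348,178, not meant).
- **Choice:** clear flask and grey scanner.

Run:
```python
from h import *
a=load("a0.npz");b=load("b0.npz");s=1.56
pa=dict(label=(466,369),cap=(443,403),pad=(355,322),head=(298,207),tail=(250,184),bottletop=(425,396),tip=(450,265))
pb=dict(label=(326,354),cap=(296,342),pad=(393,287),head=(514,218),tail=(541,182),bottletop=(251,292),tip=(443,331))
for k in pa:
    x,r=tri((a,np.array(pa[k])/s),(b,np.array(pb[k])/s)); print(k,x.round(0),r)
# pad corners
for n,d in(("a",a),("b",b)):
    print(n,onz(d,np.array([(371,288),(402,307),(337,357),(307,336)] if n=="a" else [(376,260),(437,290),(412,314),(352,283)])/s,4).round(0).tolist())
im=np.hstack([cv2.resize(d["pixels"][v:v+95,u:u+95],(390,390),interpolation=cv2.INTER_CUBIC) for d,u,v in((a,250,205),(a,140,90))])
cv2.imwrite("pics/c1.png",im[...,::-1])
```

```text
label [533. 328.  35.] [0.9, 0.9]
cap [613. 341.  23.] [0.9, 0.9]
pad [571.  67.   0.] [0.6, 0.6]
head [ 451. -246.   69.] [1.9, 1.9]
tail [ 474. -400.   73.] [0.8, 0.8]
bottletop [695. 369. 154.] [0.7, 0.7]
tip [363. 143.  70.] [2.6, 2.6]
a [[481.0, 24.0, 4.0], [476.0, 112.0, 4.0], [662.0, 111.0, 4.0], [666.0, 26.0, 4.0]]
b [[660.0, 28.0, 4.0], [483.0, 9.0, 4.0], [481.0, 104.0, 4.0], [653.0, 122.0, 4.0]]
```

View pics/c1.png

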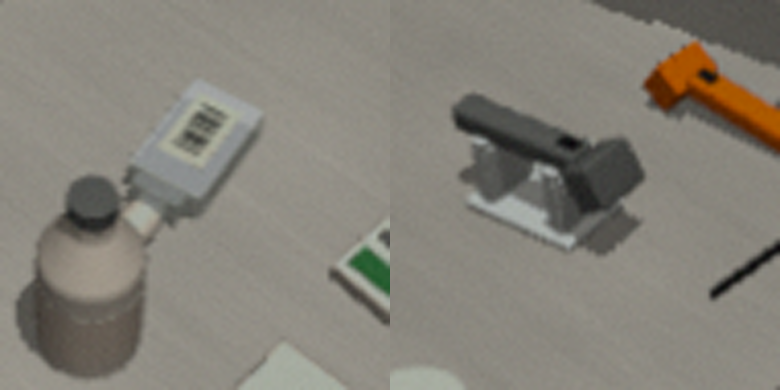

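The crop confirms the choice: a clear flask with a white barcode label and its cap toward the bottle, and a grey scanner on its aluminium stand with the head at the right end. Next I'll view the scanner from two wrist positions.

Call:
send_rows:
  commands:
    - {"xyz": [0.35, -0.14, 0], "twist": [0, 0, 0]}
    - {"xyz": [0.7, -0.28, 0.05], "twist": [0, 0, 0]}
    - {"xyz": [1, -0.4, 0.1], "twist": [0, 0, 0]}
    - {"xyz": [1, -0.4, 0.1], "twist": [0, 0, 0]}
    - {"xyz": [1, -0.4, 0.1], "twist": [0, 0, 0]}
  grip: -1

```text
clock: 0.78
tool_pos: [301.5, -443.7, 287.6]
orientation: [0.988, 0.157, -0.0, 0.0]
force: [-0.3, -0.9, -0.2]
gripper_width: 1.002
grasp_force: 0.0
```

Run:
```python
from h import *
save(snap("wrist"),"w1.npz"); s=ctrl.observe(); print(s["clock"],s["tool_pos"],s["orientation"],s["qpos"])
```

```text
0.825 [ 301.12324826 -444.18316288  287.74679931] [ 9.87766199e-01  1.55941781e-01 -1.97696028e-04  2.40543886e-04] [-1.13613319e+00  1.38085261e-01  1.65298473e+00 -5.24992638e-04
  1.35016862e+00  1.21616271e-01]
```

Call:
send_rows:
  commands:
    - {"xyz": [0.35, -0.14, 0], "twist": [0, 0, 0]}
    - {"xyz": [0.7, -0.28, 0], "twist": [0, 0, 0]}
    - {"xyz": [1, -0.4, 0.0], "twist": [0, 0, 0]}
    - {"xyz": [1, -0.4, 0.0], "twist": [0, 0, 0]}
    - {"xyz": [1, -0.4, 0], "twist": [0, 0, 0]}

```text
clock: 1.45
tool_pos: [425.1, -341.4, 287.7]
orientation: [0.988, 0.156, -0.0, 0.0]
force: [0.2, -0.1, -0.5]
gripper_width: 1.0
grasp_force: 0.0
```

Run:
```python
from h import *
save(snap("wrist"),"w2.npz"); s=ctrl.observe(); print(s["clock"],s["tool_pos"],s["orientation"],s["qpos"])
a=load("w1.npz");b=load("w2.npz")
im=np.hstack([a["pixels"],b["pixels"]]); cv2.imwrite("pics/s12.png",cv2.resize(im,(800,300),interpolation=cv2.INTER_AREA)[...,::-1])
```

```text
1.5 [ 424.83416297 -341.57197732  287.69852805] [ 9.87877817e-01  1.55233107e-01 -2.08301169e-04  2.42351073e-04] [-8.35700719e-01  1.56187019e-01  1.63240190e+00 -6.28843948e-04
  1.35282618e+00  4.23504691e-01]
```

View pics/s12.png

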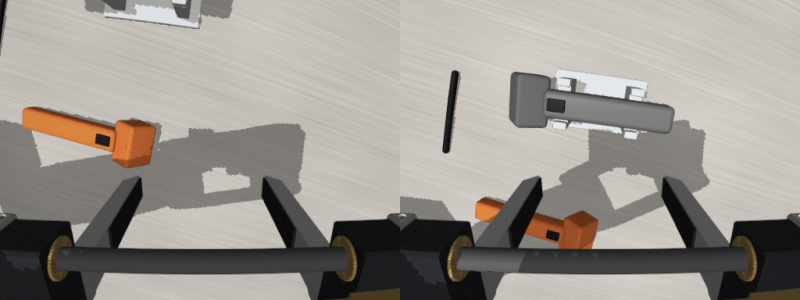

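The right-hand frame shows the whole grey scanner, with its head at the left (~(166,128) full px) and tail at (348,143), above the white stand. The orange one is nearer the gripper. I'll take one more view with a sideways baseline, then go on past the pad.

Call:
send_rows:
  commands:
    - {"xyz": [0, -0.35, 0], "twist": [0, 0, 0]}
    - {"xyz": [0, -0.7, 0], "twist": [0, 0, 0]}
    - {"xyz": [0, -0.9, 0], "twist": [0, 0, 0]}
    - {"xyz": [0, -0.9, 0], "twist": [0, 0, 0]}
    - {"xyz": [0, -0.9, 0], "twist": [0, 0, 0]}

```text
clock: 2.12
tool_pos: [384.1, -213.4, 288.1]
orientation: [0.988, 0.155, 0.0, 0.001]
force: [-0.4, 0.2, 0.8]
gripper_width: 1.004
grasp_force: 0.0
```

Run:
```python
from h import *
save(snap("wrist"),"w3.npz"); s=ctrl.observe(); print(s["clock"],s["tool_pos"])
```

```text
2.175 [ 384.24944091 -213.45100961  288.04119777]
```

Call:
send_rows:
  commands:
    - {"xyz": [0.3, -0.3, 0], "twist": [0, 0, -0.05]}
    - {"xyz": [0.6, -0.6, 0], "twist": [0, 0, -0.05]}
    - {"xyz": [0.9, -0.9, 0], "twist": [0, 0, 0.05]}
    - {"xyz": [0.9, -0.9, 0], "twist": [0, 0, 0.1]}
    - {"xyz": [0.9, -0.9, 0], "twist": [0, 0, 0.1]}
    - {"xyz": [0.9, -0.9, 0], "twist": [0, 0, 0.1]}

```text
clock: 2.92
tool_pos: [471.0, -42.9, 287.4]
orientation: [0.997, 0.078, -0.0, 0.0]
force: [-0.2, -0.1, 0.2]
gripper_width: 1.0
grasp_force: 0.0
```

Run:
```python
from h import *
save(snap("wrist"),"w4.npz"); s=ctrl.observe(); print(s["clock"],s["tool_pos"],s["orientation"])
b=load("w3.npz");a=load("w4.npz")
im=np.hstack([a["pixels"],b["pixels"]]); cv2.imwrite("pics/s34.png",cv2.resize(im,(800,300),interpolation=cv2.INTER_AREA)[...,::-1])
```

```text
2.975 [470.89337961 -42.92786793 287.50608884] [ 9.96972214e-01  7.77584352e-02 -1.57662031e-04  6.64615704e-05]
```

View pics/s34.png

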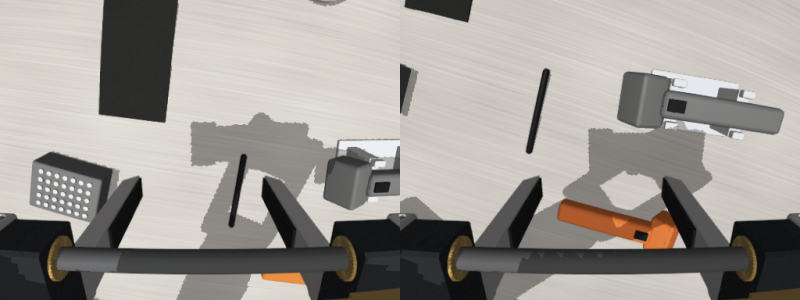

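The left frame shows the pad's near part (far edge cut off), the tip box and the pen. The right frame shows the whole scanner again (head ~(313,125), tail ~(488,155) full px) for stereo. Going on over the pad and flask.

Call:
send_rows:
  commands:
    - {"xyz": [0.14, -0.35, 0], "twist": [0, 0, 0]}
    - {"xyz": [0.28, -0.7, 0], "twist": [0, 0, 0]}
    - {"xyz": [0.34, -0.86, 0], "twist": [0, 0, 0]}
    - {"xyz": [0.34, -0.86, 0], "twist": [0, 0, 0]}
    - {"xyz": [0.34, -0.86, 0], "twist": [0, 0, 0]}

```text
clock: 3.6
tool_pos: [501.0, 92.4, 287.6]
orientation: [0.997, 0.078, -0.0, 0.0]
force: [-0.8, 0.6, 0.3]
gripper_width: 0.999
grasp_force: 0.0
```

Run:
```python
from h import *
save(snap("wrist"),"w5.npz")
```

Call:
send_rows:
  commands:
    - {"xyz": [0.06, -0.36, 0], "twist": [0, 0, 0]}
    - {"xyz": [0.115, -0.72, 0], "twist": [0, 0, 0]}
    - {"xyz": [0.115, -0.72, 0], "twist": [0, 0, 0]}
    - {"xyz": [0.115, -0.72, 0], "twist": [0, 0, 0]}

```text
clock: 4.15
tool_pos: [501.3, 201.8, 287.5]
orientation: [0.997, 0.078, -0.0, 0.0]
force: [0.5, 0.1, 0.0]
gripper_width: 1.003
grasp_force: 0.0
```

Run:
```python
from h import *
save(snap("wrist"),"w6.npz")
```

Call:
send_rows:
  commands:
    - {"xyz": [-0.1, -0.36, 0], "twist": [0, 0, 0]}
    - {"xyz": [-0.2, -0.67, 0], "twist": [0, 0, 0]}
    - {"xyz": [-0.2, -0.67, 0], "twist": [0, 0, 0]}
    - {"xyz": [-0.2, -0.67, 0], "twist": [0, 0, 0]}

```text
clock: 4.7
tool_pos: [456.5, 296.2, 287.7]
orientation: [0.997, 0.078, 0.0, 0.0]
force: [0.6, 0.9, 0.4]
gripper_width: 0.998
grasp_force: 0.0
```

Run:
```python
from h import *
save(snap("wrist"),"w7.npz"); s=ctrl.observe(); print(s["clock"],s["tool_pos"],s["orientation"])
L=[load(f"w{i}.npz")["pixels"] for i in(5,6,7)]
im=np.vstack([np.hstack(L[:2]),np.hstack([L[2],load("w3.npz")["pixels"]])]); cv2.imwrite("pics/s567.png",cv2.resize(im,(800,600),interpolation=cv2.INTER_AREA)[...,::-1])
```

```text
4.75 [456.70885261 296.04292085 287.64713422] [9.97015234e-01 7.72042383e-02 1.08253886e-04 3.41884514e-04]
```

View pics/s567.png

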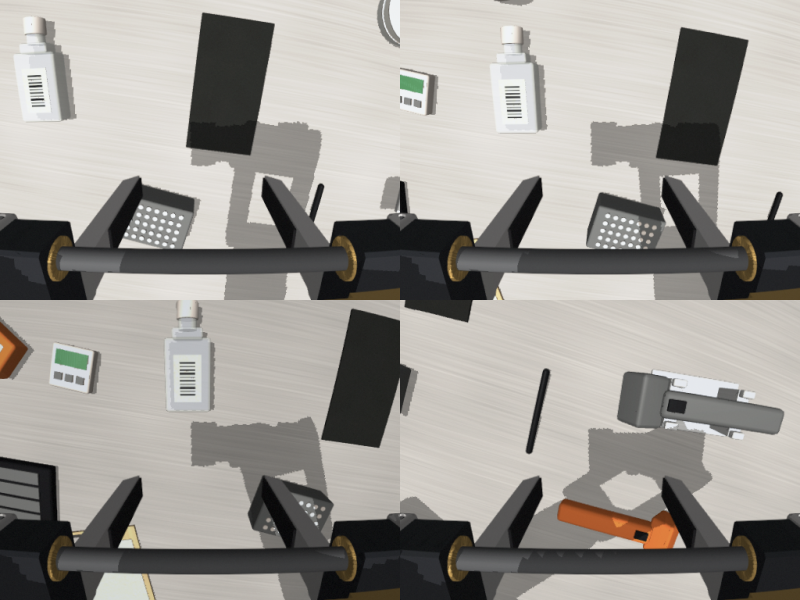

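The three frames show the flask label at ~(47,115) w5, (144,128) w6 and (240,101) w7 (full px), the pad whole in w5 and w6, and the scanner again in w3. Now measuring.

Run:
```python
from h import *
d=load("w6.npz")["pixels"]
for v in (80,88,96,104,112,120,130,140,150,155,160,164): print(v,[d[v,u].tolist() for u in(122,132,140,144,156,166,172)])
p=load("w3.npz")["pixels"]
print([p[v,360].tolist() for v in range(80,180,8)]); print([p[150,u].tolist() for u in range(470,512,4)])
```

```text
80 [[189, 186, 179], [212, 214, 209], [204, 207, 201], [206, 208, 202], [212, 215, 208], [191, 194, 187], [135, 134, 129]]
88 [[235, 236, 238], [220, 221, 224], [220, 222, 225], [221, 223, 226], [220, 222, 225], [220, 222, 225], [117, 117, 113]]
96 [[236, 237, 239], [220, 221, 225], [221, 223, 226], [219, 221, 225], [220, 222, 225], [220, 222, 225], [114, 114, 110]]
104 [[236, 238, 239], [241, 243, 240], [241, 244, 240], [242, 244, 242], [241, 243, 239], [221, 223, 226], [137, 137, 134]]
112 [[236, 237, 239], [241, 244, 240], [185, 188, 185], [193, 197, 189], [241, 244, 245], [220, 223, 225], [160, 161, 155]]
120 [[238, 239, 241], [242, 244, 239], [57, 58, 58], [74, 75, 74], [242, 244, 239], [222, 223, 226], [187, 188, 181]]
130 [[235, 236, 238], [241, 244, 238], [242, 244, 242], [242, 244, 239], [242, 244, 241], [221, 223, 226], [200, 201, 196]]
140 [[237, 238, 239], [242, 244, 242], [155, 158, 154], [148, 151, 151], [241, 244, 237], [222, 223, 226], [214, 216, 212]]
150 [[238, 238, 238], [241, 244, 245], [52, 52, 53], [52, 52, 53], [214, 219, 215], [222, 224, 227], [216, 218, 216]]
155 [[236, 237, 234], [241, 244, 242], [242, 244, 243], [241, 244, 244], [241, 244, 241], [222, 224, 226], [217, 218, 219]]
160 [[234, 233, 228], [238, 239, 240], [222, 224, 227], [222, 223, 226], [222, 223, 226], [221, 222, 226], [218, 220, 222]]
164 [[229, 228, 222], [237, 239, 240], [222, 223, 226], [223, 224, 227], [222, 224, 226], [222, 223, 226], [221, 223, 224]]
[[209, 205, 197], [208, 203, 196], [229, 232, 237], [229, 233, 237], [176, 176, 173], [108, 108, 107], [101, 102, 101], [35, 35, 37], [27, 29, 29], [99, 100, 98], [174, 173, 171], [133, 129, 125], [129, 126, 123]]
[[124, 125, 123], [125, 126, 124], [125, 125, 122], [124, 124, 122], [124, 125, 122], [132, 131, 128], [211, 208, 200], [210, 205, 198], [210, 205, 197], [209, 205, 199], [207, 203, 195]]
```

```bash
cat > m.py <<'E'
from h import *
def big(m,box=None,close=0):
    m=m.astype(np.uint8)
    if box: z=np.zeros_like(m); u0,v0,u1,v1=box; z[v0:v1,u0:u1]=m[v0:v1,u0:u1]; m=z
    if close: m=cv2.morphologyEx(cv2.copyMakeBorder(m,20,20,20,20,0),cv2.MORPH_CLOSE,np.ones((close,close)))[20:-20,20:-20].copy()
    return max(cv2.findContours(m,0,cv2.CHAIN_APPROX_NONE)[0],key=cv2.contourArea)
def quad(c):
    # side lines fitted between rough corners
    r=cv2.approxPolyDP(c,0.06*cv2.arcLength(c,True),True)[:,0].astype(float)
    if len(r)!=4: r=cv2.boxPoints(cv2.minAreaRect(c)).astype(float)
    P=c[:,0].astype(float); L=[]
    for i in range(4):
        a,b=r[i],r[(i+1)%4]; t=(b-a); l=np.linalg.norm(t); t/=l; n=np.array([-t[1],t[0]])
        s=(P-a)@t; e=abs((P-a)@n); q=P[(s>.12*l)&(s<.88*l)&(e<max(4,.05*l))]
        vx,vy,x,y=cv2.fitLine(q.astype(np.float32),cv2.DIST_HUBER,0,.01,.01).ravel(); L.append(np.cross([x,y,1],[x+vx,y+vy,1]))
    Q=[]
    for i in range(4):
        p=np.cross(L[i-1],L[i]); Q.append(p[:2]/p[2])
    Q=np.array(Q); a=np.array([i.sum() for i in Q]); return np.roll(Q,-int(a.argmin()),0)
E
python3 - <<'E'
from m import *
W={i:load(f"w{i}.npz") for i in(2,3,4,5,6,7)}
lab={}
for i,b in((5,(20,70,80,160)),(6,(110,60,180,175)),(7,(205,50,280,145))):
    p=W[i]["pixels"].astype(int); m=(p.min(2)>=236)&(p[...,1]>=241)
    c=big(m,b,9); lab[i]=quad(c); print("lab",i,cv2.contourArea(c),lab[i].round(1).tolist())
for k in range(4):
    x,r=tri(*[(W[i],lab[i][k]) for i in lab]); print(x.round(1),r)
pad={}
for i,b in((5,(220,0,380,210)),(6,(300,0,480,220))):
    p=W[i]["pixels"].astype(int); c=big(p.max(2)<60,b,3); pad[i]=quad(c); print("pad",i,pad[i].round(1).tolist()); print(onz(W[i],pad[i],4).round(1).tolist())
for k in range(4):
    x,r=tri(*[(W[i],pad[i][k]) for i in pad]); print(x.round(1),r)
but={}
for i,b in((2,(180,100,230,170)),(3,(330,110,385,160)),(4,(455,215,500,260))):
    p=W[i]["pixels"].astype(int); c=big(p.max(2)<60,b); but[i]=quad(c); print("but",i,but[i].round(1).tolist())
for k in range(4):
    x,r=tri(*[(W[i],but[i][k]) for i in but if i!=4]); print(x.round(1),r)
x,r=tri(*[(W[i],but[i].mean(0)) for i in but]); print(x.round(1),r)
E
```

```text
lab 5 1616.5 [[27.2, 88.0], [35.3, 144.3], [64.1, 142.5], [56.7, 88.0]]
lab 6 1807.5 [[125.8, 102.0], [130.9, 158.0], [163.0, 158.0], [158.3, 102.0]]Traceback (most recent call last):
  File "<stdin>", line 6, in <module>
  File "m.py", line 6, in big
    return max(cv2.findContours(m,0,cv2.CHAIN_APPROX_NONE)[0],key=cv2.contourArea)
ValueError: max() iterable argument is empty
```

```bash
cat > run.py <<'E'
from m import *
W={i:load(f"w{i}.npz") for i in(2,3,4,5,6,7)}
p=W[7]["pixels"].astype(int); print([p[v,220].tolist() for v in range(50,145,9)])
lab={}
for i,b,t in((5,(20,70,80,160),241),(6,(110,60,180,175),241),(7,(205,50,280,145),0)):
    p=W[i]["pixels"].astype(int)
    if t==0: q=p[b[1]:b[3],b[0]:b[2],1]; t=(np.percentile(q,97)+p[:,:,1][60:68,220:250].mean())/2 if 0 else np.percentile(q,97)-7; print("t",t)
    c=big(p[...,1]>=t,b,9); lab[i]=quad(c); print("lab",i,cv2.contourArea(c),lab[i].round(1).tolist())
for k in range(4):
    x,r=tri(*[(W[i],lab[i][k]) for i in lab]); print(x.round(1),r)
pad={}
for i,b in((5,(220,0,380,210)),(6,(300,0,480,220))):
    p=W[i]["pixels"].astype(int); c=big(p.max(2)<60,b,3); pad[i]=quad(c); print("pad",i,pad[i].round(1).tolist()); print(onz(W[i],pad[i],4).round(1).tolist())
for k in range(4):
    x,r=tri(*[(W[i],pad[i][k]) for i in pad]); print(x.round(1),r)
but={}
for i,b in((2,(180,100,230,170)),(3,(330,110,385,160)),(4,(455,215,500,260))):
    p=W[i]["pixels"].astype(int); c=big(p.max(2)<60,b); but[i]=quad(c); print("but",i,but[i].round(1).tolist())
for k in range(4):
    x,r=tri(*[(W[i],but[i][k]) for i in but if i!=4]); print(x.round(1),r)
x,r=tri(*[(W[i],but[i].mean(0)) for i in but]); print(x.round(1),r)
for i,b in((2,(130,70,360,190)),(3,(270,75,512,185))):
    p=W[i]["pixels"].astype(int); m=(p.max(2)<138)&(p[...,0]-p[...,2]<=5)
    c=big(m,b,3); q=c[:,0]; print(i,cv2.contourArea(c),q[q[:,0].argmin()],q[q[:,0].argmax()],cv2.minAreaRect(c))
    cv2.imwrite(f"mask{i}.png",cv2.drawContours(np.zeros((384,512),np.uint8),[c],-1,255,-1))
E
python3 run.py
```

```text
[[206, 208, 206], [184, 186, 191], [185, 186, 191], [185, 188, 192], [187, 189, 193], [188, 191, 195], [186, 188, 192], [188, 190, 193], [186, 189, 191], [186, 188, 192], [205, 207, 207]]
lab 5 1617.5 [[27.2, 88.0], [35.3, 144.3], [64.1, 142.5], [56.7, 88.0]]
lab 6 1807.5 [[125.8, 102.0], [130.9, 158.0], [163.0, 158.0], [158.3, 102.0]]
t 213.0
lab 7 2221.5 [[223.7, 71.0], [215.2, 130.0], [257.0, 130.0], [257.0, 71.0]]
[560.8 348.   36.6] [0.8, 0.7, 0.9]
[499.1 349.2  19.9] [1.3, 2.6, 1.4]
[508.2 306.2  35.2] [0.8, 0.2, 0.7]
[565.2 315.2  35.2] [0.1, 0.3, 0.2]
pad 5 [[259.2, 16.5], [238.5, 187.1], [319.9, 197.4], [350.3, 30.5]]
[[666.9, 118.0, 4.0], [479.5, 113.5, 4.0], [481.8, 15.3, 4.0], [669.4, 20.1, 4.0]]
pad 6 [[360.1, 35.5], [328.4, 200.9], [405.5, 210.8], [445.4, 51.3]]
[[666.6, 117.9, 4.0], [479.3, 113.5, 4.0], [481.5, 15.2, 4.0], [669.3, 19.4, 4.0]]
[666.7 118.    4.4] [0.2, 0.2]
[479.4 113.5   3.9] [0.1, 0.1]
[481.7  15.4   4.4] [0.1, 0.1]
[668.8  20.7   6.4] [0.0, 0.0]
but 2 [[189.2, 126.3], [187.5, 141.1], [210.0, 143.9], [210.0, 128.4]]
but 3 [[344.7, 126.9], [341.3, 141.5], [362.7, 144.5], [366.6, 129.7]]
but 4 [[480.6, 233.0], [499.2, 233.0], [496.1, 244.6], [478.0, 246.1]]
[ 464.4 -265.7   91.7] [0.0, 0.0]
[ 451.7 -267.5   91.7] [0.0, 0.0]
[ 455.1 -286.8   91. ] [0.0, 0.0]
[ 468.3 -283.7   94.9] [0.2, 0.2]
[ 459.9 -275.9   92.7] [0.1, 0.1, 0.1]
2 9463.0 [140 125] [350 149] ((244.25537109375, 137.1166534423828), (212.8176727294922, 69.63715362548828), 6.115503787994385)
3 9693.5 [278 147] [490 150] ((385.6878662109375, 137.52890014648438), (209.99098205566406, 74.58405303955078), 8.746162414550781)
```

```bash
cat > run2.py <<'E'
from m import *
W={i:load(f"w{i}.npz") for i in(2,3,5,6,7)}
p=W[7]["pixels"].astype(int); print([p[75,u].tolist() for u in range(205,280,5)])
lab={}
for i,b,t in((5,(20,70,80,160),240),(6,(110,60,180,175),240),(7,(205,50,280,145),0)):
    p=W[i]["pixels"].astype(int)
    m=p[...,1]>=t if t else (p[...,1]>=198)&(p[...,2]-p[...,1]<1)
    m=cv2.morphologyEx(m.astype(np.uint8),cv2.MORPH_OPEN,np.ones((3,3)))
    if i==7: m[:,:219]=0
    c=cv2.convexHull(big(m,b,9)); M=np.zeros((384,512),np.uint8); cv2.drawContours(M,[c],-1,1,-1); c=big(M); lab[i]=quad(c); print("lab",i,cv2.contourArea(c),lab[i].round(1).tolist()); X=onz(W[i],lab[i],36); print(X.round(1).tolist(),X.mean(0).round(1))
for k in range(4):
    x,r=tri(*[(W[i],lab[i][k]) for i in (5,6,7)]); print(x.round(1),r)
x,r=tri(*[(W[i],lab[i].mean(0)) for i in lab]); print(x.round(1),r)
for i,(u0,u1) in((2,(225,335)),(3,(380,475))):
    m=cv2.imread(f"mask{i}.png",0)
    up=[];lo=[]
    for u in range(u0,u1): v=np.flatnonzero(m[:,u]); up.append((u,v[0]));lo.append((u,v[-1]))
    for nm,l,z in(("lo",lo,91.5),("up",up,66)):
        vx,vy,x,y=cv2.fitLine(np.float32(l),cv2.DIST_HUBER,0,.01,.01).ravel()
        res=np.abs((np.float32(l)-[x,y])@[-vy,vx]); A=onz(W[i],[(u0,y+vy/vx*(u0-x)),(u1,y+vy/vx*(u1-x))],z); g=A[0]-A[1]
        print(i,nm,A.round(1).tolist(),"yaw",np.degrees(np.arctan2(g[1],g[0])).round(2),res.mean().round(2))
    q=big(m)[:,0]; t=q[q[:,0]>=q[:,0].max()-1].mean(0); h=q[q[:,0]<=q[:,0].min()+1].mean(0)
    print("tail",t,onz(W[i],[t],88).round(1),"head",h,onz(W[i],[h],95).round(1))
E
python3 run2.py
```

```text
[[193, 189, 182], [184, 182, 176], [206, 209, 212], [185, 187, 192], [216, 220, 215], [217, 220, 215], [217, 220, 211], [217, 220, 210], [217, 220, 217], [217, 220, 216], [216, 219, 209], [185, 187, 192], [185, 187, 190], [119, 117, 113], [156, 152, 147]]
lab 5 1703.0 [[26.6, 88.5], [34.8, 144.6], [64.7, 142.7], [57.2, 86.5]]
[[561.0, 349.0, 36.0], [502.2, 340.1, 36.0], [509.0, 305.2, 36.0], [566.9, 314.1, 36.0]] [534.8 327.1  36. ]
lab 6 1848.5 [[125.1, 102.0], [130.3, 158.0], [162.7, 158.0], [159.1, 102.0]]
[[560.6, 349.8, 36.0], [503.1, 341.1, 36.0], [508.3, 306.1, 36.0], [565.5, 314.5, 36.0]] [534.4 327.9  36. ]
lab 7 2107.0 [[220.6, 70.0], [222.8, 130.0], [257.0, 130.0], [257.0, 70.0]]
[[560.6, 350.8, 36.0], [502.3, 341.1, 36.0], [507.6, 306.2, 36.0], [566.0, 315.2, 36.0]] [534.1 328.3  36. ]
[560.7 351.1  33. ] [0.1, 0.3, 0.2]
[502.2 341.4  34.4] [0.4, 0.6, 0.2]
[508.  306.4  34.2] [0.6, 0.3, 0.6]
[566.1 315.1  34.3] [0.7, 0.7, 0.1]
[534.7 328.6  33.3] [0.2, 0.2, 0.1]
2 lo [[450.2, -302.0, 91.5], [466.7, -399.3, 91.5]] yaw 99.63 1.39
2 up [[478.7, -291.0, 66.0], [496.8, -393.9, 66.0]] yaw 99.98 2.63
tail [349.57894737 147.        ] [[ 490.  -405.1   88. ]] head [140.48076923 127.5       ] [[ 451.4 -226.2   95. ]]
3 lo [[449.4, -306.1, 91.5], [466.9, -398.5, 91.5]] yaw 100.73 2.93
3 up [[481.3, -302.6, 66.0], [498.2, -401.2, 66.0]] yaw 99.72 5.16
tail [489.61538462 148.        ] [[ 491.2 -405.    88. ]] head [278.58333333 146.5       ] [[ 430.9 -216.4   95. ]]
```

The flask is at (538.5, 328.8) with yaw 8.75° and label height about 33.5 mm. The pad centre is (574.3, 66.6) with yaw 1.4° and its top about 4.3 mm. Descending to the flask now.

Call:
send_rows:
  commands:
    - {"xyz": [0.3, -0.07, 0.0], "twist": [0, 0, 0]}
    - {"xyz": [0.57, -0.13, 0.2], "twist": [0, 0, 0]}
    - {"xyz": [0.57, -0.13, 0.5], "twist": [0, 0, 0]}
    - {"xyz": [0.57, -0.13, 0.8], "twist": [0, 0, 0]}
    - {"xyz": [0.57, -0.13, 1], "twist": [0, 0, 0]}
    - {"xyz": [0.57, -0.13, 1], "twist": [0, 0, 0]}
    - {"xyz": [0.57, -0.13, 1], "twist": [0, 0, 0]}

```text
clock: 5.62
tool_pos: [538.8, 329.6, 139.1]
orientation: [0.997, 0.077, 0.001, -0.0]
force: [0.2, -0.7, -0.1]
gripper_width: 0.996
grasp_force: 0.0
```

Run:
```python
from h import *
d=snap("wrist");save(d,"w8.npz");png(d,"pics/w8.png",s=1.2); s=ctrl.observe(); print(s["clock"],s["tool_pos"],s["orientation"],s["qpos"])
X=np.array([[538.5,328.8,36]]);print(proj(d,[[534.5,328.2,36.5]]))
t=tool(); g=(t@[0,0,78,1])[:3]; D=np.array([538.5,328.8,22])-g; print(g,(t[:3,:3].T@D)/150)
```

```text
5.675 [539.11349803 330.05261098 139.82844929] [ 9.96974552e-01  7.77054375e-02  1.81070127e-03 -5.73027357e-04] [ 4.12601417e-01  4.90905472e-01  1.52370553e+00 -1.19321349e-04
  1.12318475e+00  1.82788120e+00]
[[260.85699439 243.40157239]]
[539.38816656 330.1636822   61.82901198] [-0.00824046  0.00829266  0.26549103]
```

View pics/w8.png

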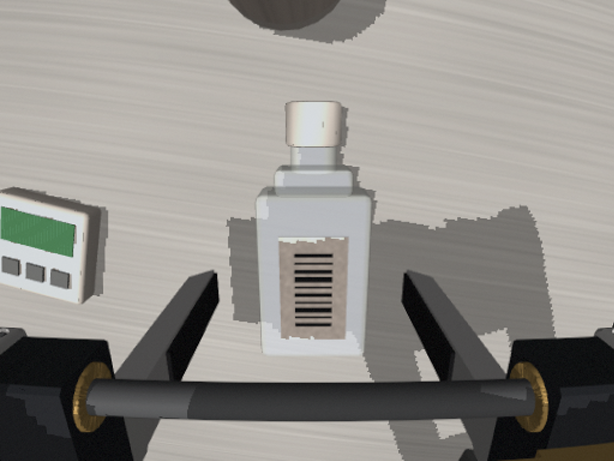

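The flask is squarely between the open fingers, with the label centre at (261,240) full px against a predicted (261,243). The bottle (top) and timer (left) are clear. Lowering, gripping and lifting.

Call:
send_rows:
  commands:
    - {"xyz": [0, 0.007, 0.1], "twist": [0, 0, 0]}
    - {"xyz": [0, 0.007, 0.2], "twist": [0, 0, 0]}
    - {"xyz": [0, 0.007, 0.262], "twist": [0, 0, 0]}
    - {"xyz": [0, 0.007, 0.262], "twist": [0, 0, 0]}

```text
clock: 6.18
tool_pos: [537.3, 329.2, 97.7]
orientation: [0.997, 0.078, -0.0, 0.0]
force: [-0.3, 0.5, -1.2]
gripper_width: 1.001
grasp_force: 0.0
```

Call:
send_rows:
  commands:
    - {"xyz": [0, 0, 0], "twist": [0, 0, 0]}
    - {"xyz": [0, 0, 0], "twist": [0, 0, 0]}
    - {"xyz": [0, 0, 0], "twist": [0, 0, 0]}
    - {"xyz": [0, 0, 0], "twist": [0, 0, 0]}
    - {"xyz": [0, 0, 0], "twist": [0, 0, 0]}
    - {"xyz": [0, 0, 0], "twist": [0, 0, 0]}
  grip: 1

```text
clock: 6.92
tool_pos: [537.5, 329.1, 98.3]
orientation: [0.997, 0.078, -0.0, 0.0]
force: [0.4, 0.2, -0.9]
gripper_width: 0.638
grasp_force: 30.0
```

Gripped: opening 60 mm, force 30 N. Lifting, moving away from the bottle, then tilting neck-up.

Call:
send_rows:
  commands:
    - {"xyz": [0, 0, -0.1], "twist": [0, 0, 0]}
    - {"xyz": [0, 0, -0.35], "twist": [0, 0, 0]}
    - {"xyz": [0, 0, -0.65], "twist": [0, 0, 0]}
    - {"xyz": [0, 0, -0.9], "twist": [0, 0, 0]}
    - {"xyz": [0, 0, -1], "twist": [0, 0, 0]}
    - {"xyz": [0, 0, -1], "twist": [0, 0, 0]}

```text
clock: 7.68
tool_pos: [537.9, 329.4, 249.6]
orientation: [0.997, 0.078, 0.001, -0.0]
force: [-0.1, 0.5, -1.6]
gripper_width: 0.637
grasp_force: 30.0
```

Call:
send_rows:
  commands:
    - {"xyz": [-0.04, 0.15, -0.1], "twist": [0, 0, 0]}
    - {"xyz": [-0.1, 0.45, -0.2], "twist": [0, 0, 0]}
    - {"xyz": [-0.17, 0.75, -0.35], "twist": [0, 0, 0]}
    - {"xyz": [-0.2, 0.91, -0.4], "twist": [0, 0, 0]}
    - {"xyz": [-0.2, 0.91, -0.4], "twist": [0, 0, 0]}
    - {"xyz": [-0.2, 0.91, -0.4], "twist": [0, 0, 0]}

```text
clock: 8.43
tool_pos: [528.4, 190.0, 306.4]
orientation: [0.997, 0.078, -0.002, -0.0]
force: [1.0, -0.2, -1.1]
gripper_width: 0.637
grasp_force: 30.0
```

Run:
```python
from m import *
d=snap("wrist");save(d,"w9.npz"); s=ctrl.observe(); print(s["clock"],s["tool_pos"],s["orientation"],s["gripper_width"],s["force"])
p=d["pixels"].astype(int); print([p[v,261].tolist() for v in range(80,300,12)])
```

```text
8.475 [528.49059252 190.38036324 306.50631904] [ 9.96899564e-01  7.86678360e-02 -1.61952315e-03 -8.59823159e-05] 0.6362903653892785 [ 0.636652    0.20492396 -0.67539941]
[[242, 245, 245], [242, 245, 246], [242, 245, 246], [243, 245, 245], [239, 239, 241], [239, 240, 241], [241, 243, 244], [204, 207, 211], [198, 201, 195], [223, 225, 227], [223, 225, 227], [238, 239, 241], [195, 181, 169], [53, 51, 49], [189, 175, 164], [25, 24, 24], [192, 179, 167], [38, 37, 35], [193, 180, 169]]
```

Call:
send_rows:
  commands:
    - {"xyz": [0, 0, 0], "twist": [0, 0.05, 0]}
    - {"xyz": [0, 0, 0], "twist": [0, 0.14, 0]}
    - {"xyz": [0, 0, 0], "twist": [0, 0.23, 0]}
    - {"xyz": [0, 0, 0], "twist": [0, 0.32, 0]}
    - {"xyz": [0, 0, 0], "twist": [0, 0.37, 0]}
    - {"xyz": [0, 0, 0], "twist": [0, 0.389, 0]}
    - {"xyz": [0, 0, 0], "twist": [0, 0.389, 0]}
    - {"xyz": [0, 0, 0], "twist": [0, 0.389, 0]}
    - {"xyz": [0, 0, 0], "twist": [0, 0.389, 0]}
    - {"xyz": [0, 0, 0], "twist": [0, 0.389, 0]}

```text
clock: 9.72
tool_pos: [529.4, 189.7, 308.4]
orientation: [0.951, 0.075, 0.3, -0.024]
force: [-0.2, -0.3, -1.6]
gripper_width: 0.635
grasp_force: 30.0
```

Call:
send_rows:
  commands:
    - {"xyz": [0, 0, 0], "twist": [0, 0, 0]}
    - {"xyz": [0, 0, 0], "twist": [0, 0, 0]}
    - {"xyz": [0, 0, 0], "twist": [0, 0, 0]}
    - {"xyz": [0, 0, 0], "twist": [0, 0, 0]}
    - {"xyz": [0, 0, 0], "twist": [0, 0, 0]}
    - {"xyz": [0, 0, 0], "twist": [0, 0, 0]}
    - {"xyz": [0, 0, 0], "twist": [0, 0, 0]}
    - {"xyz": [0, 0, 0], "twist": [0, 0, 0]}

```text
clock: 10.72
tool_pos: [529.2, 189.7, 308.4]
orientation: [0.951, 0.075, 0.3, -0.024]
force: [-0.3, -0.1, -1.7]
gripper_width: 0.641
grasp_force: 30.0
```

Run:
```python
from m import *
a=snap("side");save(a,"b1.npz");d=snap("wrist");save(d,"w10.npz"); s=ctrl.observe(); print(s["clock"],s["tool_pos"],s["orientation"],s["gripper_width"])
print(R.from_quat(s["orientation"]).as_matrix()[:,0])
```

```text
10.825 [529.22451298 189.69852716 308.39338864] [ 0.95075706  0.07464388  0.29989107 -0.02355108] 0.6364665780928854
[0.80898727 0.12781087 0.57376299]
```

Call:
send_rows:
  commands:
    - {"xyz": [0, 0, 0], "twist": [0, -0.05, 0]}
    - {"xyz": [0, 0, 0], "twist": [0, -0.14, 0]}
    - {"xyz": [0, 0, 0], "twist": [0, -0.23, 0]}
    - {"xyz": [0, 0, 0], "twist": [0, -0.32, 0]}
    - {"xyz": [0, 0, 0], "twist": [0, -0.37, 0]}
    - {"xyz": [0, 0, 0], "twist": [0, -0.389, 0]}
    - {"xyz": [0, 0, 0], "twist": [0, -0.389, 0]}
    - {"xyz": [0, 0, 0], "twist": [0, -0.389, 0]}

```text
clock: 11.82
tool_pos: [528.8, 189.7, 308.3]
orientation: [0.997, 0.078, 0.0, -0.0]
force: [-0.4, 0.0, -0.8]
gripper_width: 0.635
grasp_force: 30.0
```

```bash
cat > hand.py <<'E'
from m import *
def labhand(f):
    d=load(f); p=d["pixels"].astype(int); m=(p[...,0]-p[...,2]>14)&(p.min(2)>100)
    c=cv2.convexHull(big(m,(215,180,310,310),11)); M=np.zeros((384,512),np.uint8); cv2.drawContours(M,[c],-1,1,-1); q=quad(big(M))
    return d,q
E
python3 - <<'E'
from hand import *
d=snap("wrist");save(d,"w11.npz");s=ctrl.observe();t=tool();print(s["clock"],s["tool_pos"],s["orientation"],t[:3,0])
mount=np.linalg.inv(t)@d["T"]
for f in("w8.npz","w9.npz","w11.npz"):
    d,q=labhand(f); d["T"]=mount; z=65.5 if f!="w8.npz" else 139.5-33
    X=onz(d,q,z); print(f,q.round(1).tolist(),"\n",X.round(1).tolist(),X.mean(0).round(2))
    e=X[0]-X[1];e2=X[3]-X[2]; print(np.degrees(np.arctan2(e[1],e[0])),np.degrees(np.arctan2(e2[1],e2[0])))
E
```

```text
11.875 [528.76854597 189.71140463 308.37539682] [ 9.96924964e-01  7.83615761e-02  2.79242118e-04 -2.74035898e-05] [9.87718771e-01 1.56241208e-01 5.61061653e-04]
w8.npz [[233.0, 200.6], [233.0, 282.0], [286.6, 282.0], [289.6, 197.1]] 
 [[22.6, -16.5, 106.5], [-35.2, -17.9, 106.5], [-35.3, 18.3, 106.5], [24.8, 18.5, 106.5]] [ -5.79   0.61 106.5 ]
1.4549784326872688 0.2362590101048873
w9.npz [[222.3, 219.0], [225.0, 309.0], [290.6, 309.0], [294.7, 219.0]] 
 [[26.3, -18.6, 65.5], [-26.6, -19.0, 65.5], [-26.6, 16.8, 65.5], [26.2, 17.2, 65.5]] [-0.16 -0.89 65.5 ]
0.5112935515152857 0.4333351595575392
w11.npz [[222.3, 219.0], [225.0, 309.0], [290.6, 309.0], [294.7, 219.0]] 
 [[26.3, -18.6, 65.5], [-26.6, -19.0, 65.5], [-26.6, 16.8, 65.5], [26.2, 17.2, 65.5]] [-0.16 -0.89 65.5 ]
0.5112935515152857 0.4333351595575392
```

Call:
send_rows:
  commands:
    - {"xyz": [0, 0.1, 0], "twist": [0, 0, 0]}
    - {"xyz": [0, 0.35, 0.0], "twist": [0, 0, 0.03]}
    - {"xyz": [0.01, 0.6, 0.1], "twist": [0, 0, 0.06]}
    - {"xyz": [0.02, 0.8, 0.3], "twist": [0, 0, 0.085]}
    - {"xyz": [0.02, 0.843, 0.5], "twist": [0, 0, 0.085]}
    - {"xyz": [0.02, 0.843, 0.75], "twist": [0, 0, 0.085]}
    - {"xyz": [0.02, 0.843, 0.9], "twist": [0, 0, 0.085]}
    - {"xyz": [0.02, 0.843, 0.9], "twist": [0, 0, 0.085]}
    - {"xyz": [0.02, 0.843, 0.9], "twist": [0, 0, 0.085]}
    - {"xyz": [0.02, 0.843, 0.9], "twist": [0, 0, 0.085]}

```text
clock: 13.12
tool_pos: [553.0, 65.1, 175.2]
orientation: [1.0, 0.012, 0.002, 0.0]
force: [-0.5, -0.2, -1.3]
gripper_width: 0.635
grasp_force: 30.0
```

Run:
```python
from m import *
for i in range(1):
    s=ctrl.observe();t=tool();print(s["clock"],s["tool_pos"],t[:3,:3].round(4).tolist(),"yaw",np.degrees(np.arctan2(t[1,0],t[0,0])))
    print(t[:3,:3].T@(np.array([551.5,65.2,103])-t[:3,3])/150)
d=snap("wrist");save(d,"w12.npz");p=d["pixels"].astype(int);c=big(p.max(2)<60,(150,0,380,200),3);print(cv2.boundingRect(c))
r=proj(d,[[669,20,4],[667,118,4]]);print("pred far corners",r)
```

```text
13.125 [553.02071152  65.10205677 175.1614625 ] [[0.9997, 0.0232, 0.0035], [0.0232, -0.9997, -0.0002], [0.0035, 0.0003, -1.0]] yaw 1.330656609362712
[-0.01178527 -0.00102074  0.48103824]
(192, 56, 132, 124)
pred far corners [[323.24415125  56.60844508]
 [192.20404846  56.3802809 ]]
```

Call:
send_rows:
  commands:
    - {"xyz": [-0.01, 0, 0.1], "twist": [0, 0, 0]}
    - {"xyz": [-0.01, 0, 0.25], "twist": [0, 0, 0]}
    - {"xyz": [-0.01, 0, 0.38], "twist": [0, 0, 0]}
    - {"xyz": [-0.01, 0, 0.44], "twist": [0, 0, 0]}
    - {"xyz": [-0.01, 0, 0.46], "twist": [0, 0, 0]}
    - {"xyz": [-0.01, 0, 0.46], "twist": [0, 0, 0]}
    - {"xyz": [-0.01, 0, 0.46], "twist": [0, 0, 0]}
    - {"xyz": [-0.01, 0, 0.46], "twist": [0, 0, 0]}

```text
clock: 14.18
tool_pos: [550.9, 65.2, 105.1]
orientation: [1.0, 0.012, 0.001, 0.0]
force: [-0.5, 0.3, -0.8]
gripper_width: 0.635
grasp_force: 30.0
```

Run:
```python
from m import *
s=ctrl.observe();t=tool();print(s["clock"],s["tool_pos"],"yaw",np.degrees(np.arctan2(t[1,0],t[0,0])),t[:3,2],s["force"])
print(t[:3,:3].T@(np.array([551.5,65.2,103])-t[:3,3])/150)
```

```text
14.175 [550.91364326  65.21069586 105.05550121] yaw 1.327648393009255 [ 1.42881454e-03 -3.45262107e-05 -9.99998979e-01] [-0.46973015  0.29820368 -0.82149694]
[0.00388678 0.00016093 0.01370892]
```

Call:
send_rows:
  commands:
    - {"xyz": [0.004, 0, 0.007], "twist": [0, 0, 0]}
    - {"xyz": [0.004, 0, 0.014], "twist": [0, 0, 0]}
    - {"xyz": [0.004, 0, 0.014], "twist": [0, 0, 0]}

```text
clock: 14.55
tool_pos: [551.1, 65.2, 102.3]
orientation: [1.0, 0.012, 0.0, -0.0]
force: [0.5, -0.3, -1.0]
gripper_width: 0.639
grasp_force: 30.0
```

Call:
send_rows:
  commands:
    - {"xyz": [0, 0, 0.005], "twist": [0, 0, 0]}
    - {"xyz": [0, 0, 0.005], "twist": [0, 0, 0]}

```text
clock: 14.8
tool_pos: [551.1, 65.3, 102.2]
orientation: [1.0, 0.012, -0.0, 0.0]
force: [-3.4, 1.1, 4.1]
gripper_width: 0.634
grasp_force: 30.0
```

Contact with the pad is gentle (4 N). Releasing and rising.

Call:
send_rows:
  commands:
    - {"xyz": [0, 0, 0], "twist": [0, 0, 0]}
    - {"xyz": [0, 0, 0], "twist": [0, 0, 0]}
    - {"xyz": [0, 0, 0], "twist": [0, 0, 0]}
    - {"xyz": [0, 0, 0], "twist": [0, 0, 0]}
    - {"xyz": [0, 0, 0], "twist": [0, 0, 0]}
  grip: -1

```text
clock: 15.42
tool_pos: [551.1, 65.2, 101.5]
orientation: [1.0, 0.012, 0.0, 0.0]
force: [-0.5, -0.5, 0.6]
gripper_width: 0.999
grasp_force: 0.5
```

Call:
send_rows:
  commands:
    - {"xyz": [0, 0, -0.1], "twist": [0, 0, 0]}
    - {"xyz": [0, 0, -0.35], "twist": [0, 0, 0]}
    - {"xyz": [0, 0, -0.7], "twist": [0, 0, 0]}
    - {"xyz": [0, 0, -1], "twist": [0, 0, 0]}
    - {"xyz": [0, 0, -1], "twist": [0, 0, 0]}

```text
clock: 16.05
tool_pos: [553.8, 65.4, 257.5]
orientation: [1.0, 0.012, 0.006, 0.0]
force: [-0.1, -0.7, -0.9]
gripper_width: 1.001
grasp_force: 0.0
```

Call:
send_rows:
  commands:
    - {"xyz": [-0.2, 0.35, 0], "twist": [0, 0, -0.1]}
    - {"xyz": [-0.3, 0.7, -0.05], "twist": [0, 0, -0.2]}
    - {"xyz": [-0.4, 0.7, -0.1], "twist": [0, 0, -0.3]}
    - {"xyz": [-0.4, 0.7, -0.1], "twist": [0, 0, -0.3]}
    - {"xyz": [-0.4, 0.7, -0.1], "twist": [0, 0, -0.3]}
    - {"xyz": [-0.4, 0.7, -0.1], "twist": [0, 0, -0.3]}

```text
clock: 16.8
tool_pos: [493.6, -40.5, 265.9]
orientation: [0.97, 0.245, -0.0, -0.0]
force: [0.6, 0.8, -0.7]
gripper_width: 1.004
grasp_force: 0.0
```

Run:
```python
from m import *
d=snap("wrist");save(d,"w13.npz");c=snap("scene");save(c,"a2.npz");s=ctrl.observe();t=tool();print(s["clock"],s["tool_pos"],"yaw",np.degrees(np.arctan2(t[1,0],t[0,0])),t[:3,2],s["gripper_width"])
im=np.hstack([d["pixels"],c["pixels"]]);cv2.imwrite("pics/w13.png",cv2.resize(im,(800,300),interpolation=cv2.INTER_AREA)[...,::-1])
L=proj(d,[[547.8,66,37]]);print(L)
```

```text
16.9 [493.63371277 -40.56881472 266.02743072] yaw 28.351064271060558 [-7.68410967e-04  2.51450242e-04 -9.99999673e-01] 0.9994811512295789
[[185.94220247  82.96773407]]
```

View pics/w13.png

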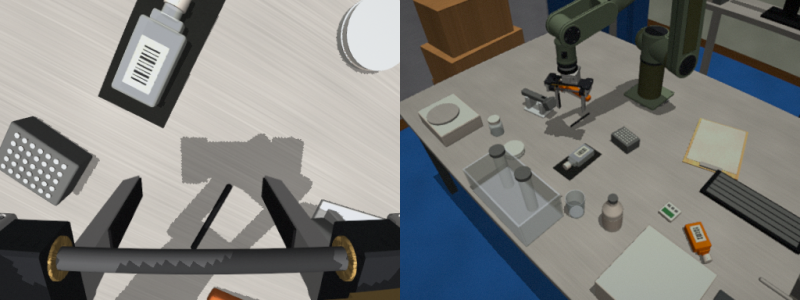

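The left frame shows the flask lying label-up, centred along the pad (label centre ~(187,79) full px, predicted (186,83)). The scene view on the right shows the bystanders untouched. Moving over the scanner with the tool turned along its handle, and checking the flask placement meanwhile.

Call:
send_rows:
  commands:
    - {"xyz": [-0.17, 0.25, 0], "twist": [0, 0, 0]}
    - {"xyz": [-0.34, 0.5, 0], "twist": [0, 0, 0]}
    - {"xyz": [-0.51, 0.765, 0], "twist": [0, 0, 0]}
    - {"xyz": [-0.51, 0.765, 0], "twist": [0, 0, 0]}

```text
clock: 17.4
tool_pos: [480.7, -180.8, 266.4]
orientation: [0.97, 0.243, -0.0, 0.0]
force: [0.6, -0.0, -0.4]
gripper_width: 0.997
grasp_force: 0.0
```

Call:
send_rows:
  commands:
    - {"xyz": [-0.17, 0.25, 0], "twist": [0, 0, -0.1]}
    - {"xyz": [-0.34, 0.5, 0], "twist": [0, 0, -0.2]}
    - {"xyz": [-0.51, 0.765, 0], "twist": [0, 0, -0.3]}
    - {"xyz": [-0.51, 0.765, 0], "twist": [0, 0, -0.4]}
    - {"xyz": [-0.51, 0.765, 0], "twist": [0, 0, -0.5]}
    - {"xyz": [-0.51, 0.765, 0], "twist": [0, 0, -0.6]}
    - {"xyz": [-0.51, 0.765, 0], "twist": [0, 0, -0.7]}
    - {"xyz": [-0.51, 0.765, 0], "twist": [0, 0, -0.8]}
    - {"xyz": [-0.51, 0.765, 0], "twist": [0, 0, -0.8]}
    - {"xyz": [-0.51, 0.765, 0], "twist": [0, 0, -0.8]}

```text
clock: 18.65
tool_pos: [468.1, -315.0, 266.4]
orientation: [0.641, 0.767, 0.0, -0.0]
force: [-0.1, 0.5, 0.8]
gripper_width: 1.0
grasp_force: 0.0
```

Run:
```python
from m import *
d=snap("wrist");save(d,"w14.npz");s=ctrl.observe();t=tool();print(s["clock"],s["tool_pos"],"yaw",np.degrees(np.arctan2(t[1,0],t[0,0])),t[:3,2],s["qpos"])
png(d,"pics/w14.png",s=1.2)
d=load("w13.npz");p=d["pixels"].astype(int)
print([p[v,187].tolist() for v in range(40,140,8)])
m=(p[...,1]>=236)
M=np.zeros((384,512),np.uint8); cv2.drawContours(M,[cv2.convexHull(big(m,(140,30,235,130),9))],-1,1,-1); q=quad(big(M)); X=onz(d,q,37); print(q.round(1).tolist(),X.round(1).tolist(),X.mean(0))
m=(p.max(2)<70); c=big(m,(120,0,290,170)); print(cv2.approxPolyDP(c,4,True)[:,0].tolist())
```

```text
18.7 [ 467.95738785 -315.15615075  266.37236417] yaw 100.26676120049105 [-1.01501846e-04  3.58882474e-04 -9.99999930e-01] [-7.46171377e-01  2.15911000e-01  1.60781844e+00  2.01001588e-04
  1.31818137e+00 -9.25410439e-01]
[[165, 168, 174], [228, 231, 227], [227, 231, 223], [149, 152, 148], [195, 196, 184], [218, 221, 210], [155, 158, 152], [139, 141, 140], [180, 184, 185], [229, 231, 226], [185, 189, 193], [167, 171, 175], [40, 40, 38]]Traceback (most recent call last):
  File "<stdin>", line 7, in <module>
  File "m.py", line 6, in big
    return max(cv2.findContours(m,0,cv2.CHAIN_APPROX_NONE)[0],key=cv2.contourArea)
ValueError: max() iterable argument is empty
```

View pics/w14.png

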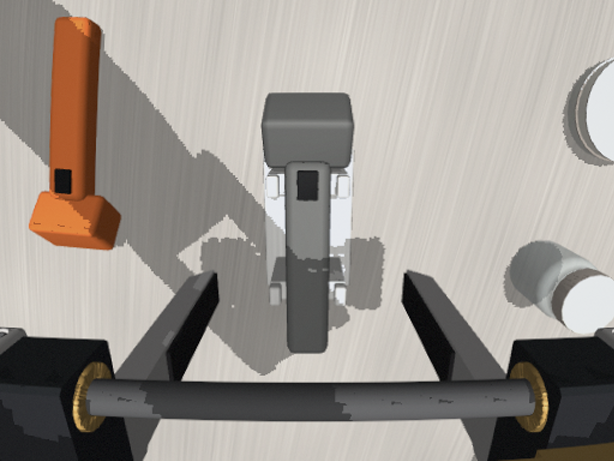

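The handle is vertical in the frame, at u ≈ 256 (full px), with the button at (256,154), tail end at row ~293 and head at row ~107. The gripper straddles it. Measuring precisely.

```bash
cat > run3.py <<'E'
from m import *
t=tool(); d=load("w14.npz"); Mt=np.linalg.inv(t)@d["T"]
p=d["pixels"].astype(int); m=(p.max(2)<150)&(p[...,0]-p[...,2]<=5)
L=[];Rr=[]
for v in range(145,285):
    u=256
    while m[v,u]: u-=1
    w=256
    while m[v,w]: w+=1
    L.append((u+.5,v));Rr.append((w-.5,v))
d2=dict(d,T=Mt); z=t[2,3]-91
for n,l in(("L",L),("R",Rr)):
    l=np.float32(l); med=np.median(l[:,0]); l=l[abs(l[:,0]-med)<5]
    vx,vy,x,y=cv2.fitLine(l,cv2.DIST_HUBER,0,.01,.01).ravel(); A=onz(d2,[(x+vx/vy*(150-y),150),(x+vx/vy*(280-y),280)],z)
    print(n,len(l),A.round(2).tolist(),np.degrees(np.arctan2(A[0,1]-A[1,1],A[0,0]-A[1,0])))
col=m[:,250:262].all(1); v=np.flatnonzero(col&(np.arange(384)>200)&(np.arange(384)<310)); print("tail row",v.max(), onz(d2,[(256.5,v.max()+.5)],t[2,3]-86).round(1))
v=np.flatnonzero(m[:,256]&(np.arange(384)<150)); print("head top row",v.min(),onz(d2,[(256.5,v.min())],t[2,3]-95).round(1))
c=big(p.max(2)<50,(240,130,275,175)); q=quad(c); X=onz(d2,q,z); print("button",q.round(1).tolist(),X.mean(0).round(2))
W={i:load(f"w{i}.npz") for i in(2,3)}
x,r=tri((W[2],(np.array([[189.2,126.3],[187.5,141.1],[210,143.9],[210,128.4]])).mean(0)),(W[3],np.array([[344.7,126.9],[341.3,141.5],[362.7,144.5],[366.6,129.7]]).mean(0)),(d,q.mean(0)))
print("button world",x,r)
# saddle lips: bright blobs beside the handle
mm=((p.min(2)>215)&(p[...,2]>=p[...,0])).astype(np.uint8); n,lb,st,ce=cv2.connectedComponentsWithStats(mm[130:270,210:300].copy())
print([(st[i,:5]+[210,130,0,0,0]).tolist() for i in range(1,n) if st[i,4]>15])
# flask label in w13
d=load("w13.npz");p=d["pixels"].astype(int);m=(p[...,1]>=205)
M=np.zeros((384,512),np.uint8); cv2.drawContours(M,[cv2.convexHull(big(m,(150,35,225,118),9))],-1,1,-1); q=quad(big(M)); X=onz(d,q,37); print(q.round(1).tolist(),X.round(1).tolist(),X.mean(0))
E
python3 run3.py
```

```text
L 118 [[43.14, -16.43, 175.37], [-76.52, -17.08, 175.37]] 0.3078093204738252
R 120 [[43.1, 14.9, 175.37], [-76.54, 14.7, 175.37]] 0.0945763261736518
tail row 293 [[-94.4  -0.7 180.4]]
head top row 77 [[ 9.930e+01 -1.000e-01  1.714e+02]]
button [[248.0, 142.0], [248.0, 165.4], [262.9, 165.0], [263.6, 142.0]] [ 40.08  -1.   175.37]
button world [ 459.84706251 -275.8296079    92.01074002] [0.1, 0.2, 0.3]
[[276, 132, 18, 74, 818], [220, 135, 17, 58, 498], [232, 145, 5, 17, 65], [276, 145, 5, 17, 56], [275, 235, 5, 8, 22], [280, 240, 8, 13, 76]]
[[181.3, 43.7], [155.3, 103.8], [190.2, 120.4], [217.0, 61.6]] [[577.2, 84.8, 37.0], [517.0, 84.0, 37.0], [518.5, 47.6, 37.0], [578.2, 48.8, 37.0]] [547.73074122  66.28393928  37.        ]
```

The flask placing checks out (label at 547.7, 66.3 against target 547.8, 66.0). The scanner axis lies on the tool axis and its top is at 92 mm, so I'm going to the handle's middle height.

Call:
send_rows:
  commands:
    - {"xyz": [0, 0, 0.15], "twist": [0, 0, 0]}
    - {"xyz": [0, 0, 0.4], "twist": [0, 0, 0]}
    - {"xyz": [0, 0, 0.6], "twist": [0, 0, 0]}
    - {"xyz": [0, 0, 0.7], "twist": [0, 0, 0]}
    - {"xyz": [0, 0, 0.73], "twist": [0, 0, 0]}
    - {"xyz": [0, 0, 0.73], "twist": [0, 0, 0]}
    - {"xyz": [0, 0, 0.73], "twist": [0, 0, 0]}

```text
clock: 19.58
tool_pos: [468.4, -316.4, 158.4]
orientation: [0.641, 0.768, -0.0, 0.001]
force: [0.2, 0.6, 0.5]
gripper_width: 1.001
grasp_force: 0.0
```

Run:
```python
from m import *
s=ctrl.observe();print(s["clock"],s["tool_pos"],s["orientation"],s["force"])
d=snap("wrist");save(d,"w15.npz")
```

```text
19.575 [ 468.40014524 -316.38998597  158.391934  ] [ 6.40646542e-01  7.67834774e-01 -6.92170463e-05  1.32789186e-03] [0.16016911 0.61091773 0.48525308]
```

Call:
send_rows:
  commands:
    - {"xyz": [0, 0, 0], "twist": [0, 0, 0]}
    - {"xyz": [0, 0, 0], "twist": [0, 0, 0]}
    - {"xyz": [0, 0, 0], "twist": [0, 0, 0]}
    - {"xyz": [0, 0, 0], "twist": [0, 0, 0]}
    - {"xyz": [0, 0, 0], "twist": [0, 0, 0]}
    - {"xyz": [0, 0, 0], "twist": [0, 0, 0]}
    - {"xyz": [0, 0, 0], "twist": [0, 0, 0]}
    - {"xyz": [0, 0, 0], "twist": [0, 0, 0]}
  grip: 1

```text
clock: 20.62
tool_pos: [467.5, -315.8, 157.0]
orientation: [0.641, 0.768, -0.0, -0.0]
force: [-0.3, -1.6, 0.3]
gripper_width: 0.337
grasp_force: 30.0
```

Run:
```python
from m import *
s=ctrl.observe();print(s["clock"],s["tool_pos"],s["orientation"],s["force"],s["gripper_width"],s["qpos"])
d=snap("wrist");save(d,"w16.npz"); Mt=np.linalg.inv(tool())@d["T"]; z=s["tool_pos"][2]
p=d["pixels"].astype(int)
c=big(p.max(2)<50,(225,130,295,260)); q=quad(c); X=onz(dict(d,T=Mt),q,z-91.5); print("button",q.round(1).tolist(),X.mean(0).round(2))
d=load("w14.npz");dd=dict(d,T=Mt); print("lips",onz(dd,[(234,145),(234,161.5),(234,236),(234,253)],266.4-77).round(1).tolist())
```

```text
20.625 [ 467.49733817 -315.76673396  156.95990761] [ 6.40578353e-01  7.67892777e-01 -1.33319851e-04 -1.97679440e-04] [-0.28713946 -1.56654659  0.32812095] 0.33704066368827384 [-7.47324312e-01  3.45499482e-01  1.69296279e+00 -3.21301815e-04
  1.10351135e+00 -9.27473405e-01]
button [[244.0, 171.0], [244.0, 210.0], [272.0, 210.0], [272.0, 171.0]] [40.37  0.91 65.46]
lips [[45.0, -19.6, 189.4], [30.8, -19.9, 189.4], [-38.9, -21.5, 189.4], [-56.3, -21.9, 189.4]]
```

Gripped at 32 mm opening. Grasp pose for the return: TCP (467.5, -315.8, 157.0), yaw 100.3°. The saddle midpoint is at tool x = -5, so the grip sits at scanner x = +5. Lifting straight up, then moving to the flask.

Call:
send_rows:
  commands:
    - {"xyz": [0, 0, -0.05], "twist": [0, 0, 0]}
    - {"xyz": [0, 0, -0.15], "twist": [0, 0, 0]}
    - {"xyz": [0, 0, -0.35], "twist": [0, 0, 0]}
    - {"xyz": [0, 0, -0.65], "twist": [0, 0, 0]}
    - {"xyz": [0, 0, -0.9], "twist": [0, 0, 0]}
    - {"xyz": [0, 0, -1], "twist": [0, 0, 0]}
    - {"xyz": [0, 0, -1], "twist": [0, 0, 0]}

```text
clock: 21.55
tool_pos: [468.0, -316.0, 308.2]
orientation: [0.641, 0.768, -0.0, 0.001]
force: [-0.4, 1.1, -2.1]
gripper_width: 0.336
grasp_force: 30.0
```

Call:
send_rows:
  commands:
    - {"xyz": [0.1, 0.05, 0], "twist": [0, 0, 0]}
    - {"xyz": [0.3, 0.14, 0], "twist": [0, 0, 0]}
    - {"xyz": [0.6, 0.27, 0], "twist": [0, 0, 0]}
    - {"xyz": [0.9, 0.4, 0], "twist": [0, 0, 0]}
    - {"xyz": [0.9, 0.4, 0], "twist": [0, 0, 0]}

```text
clock: 22.18
tool_pos: [502.0, -167.8, 304.6]
orientation: [0.639, 0.77, 0.0, -0.003]
force: [-1.0, 0.3, -2.0]
gripper_width: 0.34
grasp_force: 30.0
```

Call:
send_rows:
  commands:
    - {"xyz": [0.2, 0.1, 0], "twist": [0, 0, -0.05]}
    - {"xyz": [0.45, 0.2, 0], "twist": [0, 0, -0.15]}
    - {"xyz": [0.7, 0.32, 0], "twist": [0, 0, -0.25]}
    - {"xyz": [0.9, 0.4, 0], "twist": [0, 0, -0.35]}
    - {"xyz": [0.9, 0.4, 0], "twist": [0, 0, -0.45]}
    - {"xyz": [0.9, 0.4, 0], "twist": [0, 0, -0.55]}
    - {"xyz": [0.9, 0.4, 0], "twist": [0, 0, -0.65]}
    - {"xyz": [0.9, 0.4, 0], "twist": [0, 0, -0.75]}
    - {"xyz": [0.9, 0.4, 0], "twist": [0, 0, -0.85]}
    - {"xyz": [0.9, 0.4, 0], "twist": [0, 0, -0.887]}
    - {"xyz": [0.9, 0.4, 0], "twist": [0, 0, -0.887]}

```text
clock: 23.55
tool_pos: [536.7, -28.8, 305.5]
orientation: [-0.001, 1.0, 0.0, -0.001]
force: [-0.4, -0.3, -1.7]
gripper_width: 0.339
grasp_force: 30.0
```

```bash
cat > aim.py <<'E'
from m import *
def plan():
    s=ctrl.observe();t=tool();print(s["clock"],s["tool_pos"].round(1),"yaw",np.degrees(np.arctan2(t[1,0],t[0,0])).round(2),s["gripper_width"],s["force"].round(1),s["qpos"].round(2))
    W=np.array([547.7,66.,136.8]); h=np.array([-1,0,0.]); z=np.array([0,0,1.])
    x=.8660254*h-.5*z; tz=-.5*h-.8660254*z; y=np.cross(tz,x); G=np.c_[x,y,tz]
    P=W-G@[86.3,0,105]
    print("goal",P,"shift",(t[:3,:3].T@(P-t[:3,3])/150).round(4),"twist",(R.from_matrix(t[:3,:3].T@G).as_rotvec()/(np.pi/2)).round(4))
    w=t[:3,:3]@[86.3,0,105]+t[:3,3]; l=t[:3,:3]@[.5,0,.8660254]; print("window",w.round(1),"look",l.round(3),"hits",(w+l*(36.7-w[2])/l[2]).round(1))
E
python3 -c "from aim import *;plan()"
```

```text
23.55 [536.7 -28.8 305.5] yaw -179.92 0.33871271848018847 [-0.4 -0.3 -1.7] [-0.21  0.13  1.63 -0.    1.39 -1.79]
goal [569.93799202  66.         270.882667  ] shift [-0.2231  0.6318  0.2304] twist [ 0.0005 -0.3351  0.0008]
window [450.1 -28.9 200.7] look [-0.502 -0.    -0.865] hits [354.8 -29.   36.7]
```

Call:
send_rows:
  commands:
    - {"xyz": [-0.05, 0.15, 0], "twist": [0, -0.03, 0]}
    - {"xyz": [-0.12, 0.35, 0.05], "twist": [0, -0.1, 0]}
    - {"xyz": [-0.18, 0.52, 0.1], "twist": [0, -0.2, 0]}
    - {"xyz": [-0.22, 0.632, 0.17], "twist": [0, -0.29, 0]}
    - {"xyz": [-0.223, 0.632, 0.21], "twist": [0, -0.325, 0]}
    - {"xyz": [-0.223, 0.632, 0.23], "twist": [0, -0.334, 0]}
    - {"xyz": [-0.223, 0.632, 0.23], "twist": [0, -0.334, 0]}
    - {"xyz": [-0.223, 0.632, 0.23], "twist": [0, -0.334, 0]}

```text
clock: 24.55
tool_pos: [571.2, 65.9, 273.1]
orientation: [-0.001, 0.966, 0.0, 0.26]
force: [0.5, 0.2, -2.3]
gripper_width: 0.336
grasp_force: 30.0
```

Run:
```python
from aim import *
plan()
a=snap("scene");save(a,"a3.npz");b=snap("side");save(b,"b3.npz");w=snap("wrist");save(w,"w17.npz")
im=np.hstack([cv2.resize(w["pixels"],(400,300),interpolation=cv2.INTER_AREA),cv2.resize(b["pixels"][80:260,130:370],(400,300))]);cv2.imwrite("pics/aim.png",im[...,::-1])
```

```text
24.55 [571.2  65.9 273.1] yaw -179.89 0.33603941282617605 [ 0.5  0.2 -2.3] [-0.05  0.01  1.9   0.04  0.71 -1.64]
goal [569.93799202  66.         270.882667  ] shift [0.0146 0.0007 0.0087] twist [0.0007 0.001  0.001 ]
window [549.2  65.9 139. ] look [ 0.002  0.    -1.   ] hits [549.3  65.9  36.7]
```

View pics/aim.png

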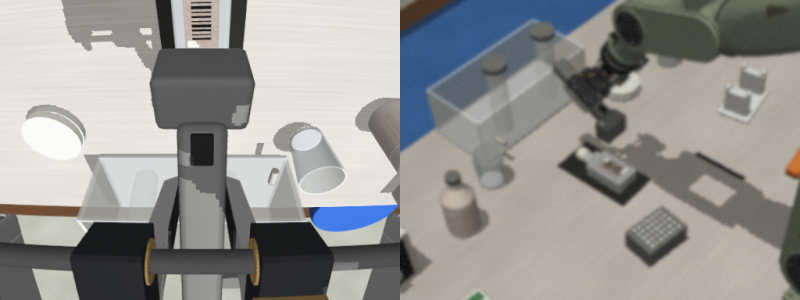

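The left frame shows the head above the label with the handle unslipped (button at (258,190) full px, as when gripped). The side crop shows the head over the flask label with clear air between. A small correction, then the hold.

Call:
send_rows:
  commands:
    - {"xyz": [0.01, 0, 0.006], "twist": [0, 0, 0]}
    - {"xyz": [0.01, 0, 0.006], "twist": [0, 0, 0]}
    - {"xyz": [0.01, 0, 0.006], "twist": [0, 0, 0]}
    - {"xyz": [0.01, 0, 0.006], "twist": [0, 0, 0]}
    - {"xyz": [0.01, 0, 0.006], "twist": [0, 0, 0]}
    - {"xyz": [0.01, 0, 0.006], "twist": [0, 0, 0]}
    - {"xyz": [0.01, 0, 0.006], "twist": [0, 0, 0]}
    - {"xyz": [0.01, 0, 0.006], "twist": [0, 0, 0]}
    - {"xyz": [0.01, 0, 0.006], "twist": [0, 0, 0]}
    - {"xyz": [0.01, 0, 0.006], "twist": [0, 0, 0]}
    - {"xyz": [0.01, 0, 0.006], "twist": [0, 0, 0]}
    - {"xyz": [0.01, 0, 0.006], "twist": [0, 0, 0]}

```text
clock: 26.2
tool_pos: [569.7, 66.3, 271.0]
orientation: [-0.001, 0.966, 0.0, 0.259]
force: [-0.6, -0.2, -1.3]
gripper_width: 0.336
grasp_force: 30.0
```

Call:
send_rows:
  commands:
    - {"xyz": [0, 0, 0], "twist": [0, 0, 0]}
    - {"xyz": [0, 0, 0], "twist": [0, 0, 0]}
    - {"xyz": [0, 0, 0], "twist": [0, 0, 0]}
    - {"xyz": [0, 0, 0], "twist": [0, 0, 0]}
    - {"xyz": [0, 0, 0], "twist": [0, 0, 0]}
    - {"xyz": [0, 0, 0], "twist": [0, 0, 0]}
    - {"xyz": [0, 0, 0], "twist": [0, 0, 0]}
    - {"xyz": [0, 0, 0], "twist": [0, 0, 0]}
    - {"xyz": [0, 0, 0], "twist": [0, 0, 0]}
    - {"xyz": [0, 0, 0], "twist": [0, 0, 0]}
    - {"xyz": [0, 0, 0], "twist": [0, 0, 0]}
    - {"xyz": [0, 0, 0], "twist": [0, 0, 0]}

```text
clock: 27.7
tool_pos: [569.7, 66.3, 271.0]
orientation: [-0.001, 0.966, 0.0, 0.259]
force: [0.2, -0.5, -1.2]
gripper_width: 0.339
grasp_force: 30.0
```

Run:
```python
from aim import *
plan()
b=load("b3.npz")
# check head bottom/window region by two fixed views: predicted pixels of window
for f in("a3.npz","b3.npz"): print(proj(load(f),[[549,66,139],[547.7,66,36.7]]).round(1).tolist())
```

```text
27.7 [569.7  66.3 271. ] yaw -179.84 0.3390334177518426 [ 0.2 -0.5 -1.2] [-0.05  0.01  1.9   0.04  0.71 -1.64]
goal [569.93799202  66.         270.882667  ] shift [-0.0012 -0.002   0.0015] twist [0.0009 0.0007 0.0015]
window [547.6  66.2 136.9] look [ 0.001  0.    -1.   ] hits [547.7  66.2  36.7]
[[229.8, 171.3], [231.9, 194.5]]
[[255.9, 160.1], [256.6, 180.3]]
```

Held steady for 3 s on target (window at 547.6, 66.2, 100 mm above the label, looking straight down). Going back to the stand by the same way.

Call:
send_rows:
  commands:
    - {"xyz": [0.01, -0.05, -0.06], "twist": [0, 0.03, 0]}
    - {"xyz": [0.03, -0.2, -0.14], "twist": [0, 0.12, 0]}
    - {"xyz": [0.05, -0.4, -0.22], "twist": [0, 0.22, 0]}
    - {"xyz": [0.07, -0.57, -0.29], "twist": [0, 0.3, 0]}
    - {"xyz": [0.075, -0.634, -0.309], "twist": [0, 0.333, 0]}
    - {"xyz": [0.075, -0.634, -0.309], "twist": [0, 0.333, 0]}
    - {"xyz": [0.075, -0.634, -0.309], "twist": [0, 0.333, 0]}

```text
clock: 28.58
tool_pos: [536.8, -28.5, 305.1]
orientation: [-0.002, 1.0, 0.0, 0.001]
force: [-0.4, 0.2, -1.0]
gripper_width: 0.337
grasp_force: 30.0
```

Call:
send_rows:
  commands:
    - {"xyz": [0.05, -0.2, 0], "twist": [0, 0, 0.05]}
    - {"xyz": [0.12, -0.45, 0], "twist": [0, 0, 0.15]}
    - {"xyz": [0.18, -0.7, 0], "twist": [0, 0, 0.25]}
    - {"xyz": [0.23, -0.927, 0], "twist": [0, 0, 0.35]}
    - {"xyz": [0.23, -0.927, 0], "twist": [0, 0, 0.45]}
    - {"xyz": [0.23, -0.927, 0], "twist": [0, 0, 0.55]}
    - {"xyz": [0.23, -0.927, 0], "twist": [0, 0, 0.65]}
    - {"xyz": [0.23, -0.927, 0], "twist": [0, 0, 0.75]}
    - {"xyz": [0.23, -0.927, 0], "twist": [0, 0, 0.85]}
    - {"xyz": [0.23, -0.927, 0], "twist": [0, 0, 0.886]}
    - {"xyz": [0.23, -0.927, 0], "twist": [0, 0, 0.886]}

```text
clock: 29.95
tool_pos: [502.7, -167.2, 305.2]
orientation: [0.639, 0.769, 0.001, 0.001]
force: [-0.1, -0.7, -1.1]
gripper_width: 0.338
grasp_force: 30.0
```

```bash
cat > back.py <<'E'
from m import *
def back(z):
    s=ctrl.observe();t=tool(); G=R.from_quat([.6406,.76787,0,0]).as_matrix(); P=np.array([467.5,-315.8,z])
    print(s["clock"],s["tool_pos"].round(2),s["force"].round(1),s["gripper_width"].round(3),"shift",(t[:3,:3].T@(P-t[:3,3])/150).round(4),"twist",(R.from_matrix(t[:3,:3].T@G).as_rotvec()/(np.pi/2)).round(4))
E
python3 -c "from back import *;back(307)"
```

```text
Traceback (most recent call last):
  File "back.py", line 4, in back
    print(s["clock"],s["tool_pos"].round(2),s["force"].round(1),s["gripper_width"].round(3),"shift",(t[:3,:3].T@(P-t[:3,3])/150).round(4),"twist",(R.from_matrix(t[:3,:3].T@G).as_rotvec()/(np.pi/2)).round(4))
                                                                ^^^^^^^^^^^^^^^^^^^^^^^^
AttributeError: 'float' object has no attribute 'round'
```

Call:
send_rows:
  commands:
    - {"xyz": [-0.15, -0.07, 0], "twist": [0, 0, 0]}
    - {"xyz": [-0.45, -0.2, 0], "twist": [0, 0, 0]}
    - {"xyz": [-0.75, -0.33, 0], "twist": [0, 0, 0]}
    - {"xyz": [-0.93, -0.412, 0], "twist": [0, 0, 0]}
    - {"xyz": [-0.93, -0.412, 0], "twist": [0, 0, 0]}
    - {"xyz": [-0.93, -0.412, 0], "twist": [0, 0, 0]}
    - {"xyz": [-0.93, -0.412, 0], "twist": [0, 0, 0]}

```text
clock: 30.82
tool_pos: [467.7, -315.1, 305.3]
orientation: [0.639, 0.769, 0.001, 0.0]
force: [0.0, -0.6, -1.1]
gripper_width: 0.337
grasp_force: 30.0
```

```bash
sed -i 's/s\["gripper_width"\].round(3)/s["gripper_width"]/' back.py; python3 -c "from back import *;back(185)"
```

```text
30.825 [ 467.66 -315.12  305.29] [ 0.  -0.6 -1.1] 0.33665057573037754 shift [-0.0044 -0.0032  0.8019] twist [ 0.0011 -0.0001  0.0023]
```

Call:
send_rows:
  commands:
    - {"xyz": [-0.004, -0.003, 0.15], "twist": [0.001, 0, 0.002]}
    - {"xyz": [-0.004, -0.003, 0.4], "twist": [0.001, 0, 0.002]}
    - {"xyz": [-0.004, -0.003, 0.65], "twist": [0.001, 0, 0.002]}
    - {"xyz": [-0.004, -0.003, 0.77], "twist": [0.001, 0, 0.002]}
    - {"xyz": [-0.004, -0.003, 0.8], "twist": [0.001, 0, 0.002]}
    - {"xyz": [-0.004, -0.003, 0.8], "twist": [0.001, 0, 0.002]}
    - {"xyz": [-0.004, -0.003, 0.8], "twist": [0.001, 0, 0.002]}
    - {"xyz": [-0.004, -0.003, 0.8], "twist": [0.001, 0, 0.002]}

```text
clock: 31.82
tool_pos: [467.7, -317.6, 186.6]
orientation: [0.641, 0.767, -0.0, 0.001]
force: [0.7, 0.1, -1.3]
gripper_width: 0.337
grasp_force: 30.0
```

Run:
```python
from back import *
back(159)
d=snap("wrist");save(d,"w18.npz"); Mt=np.linalg.inv(tool())@d["T"]; z=tool()[2,3]
p=d["pixels"].astype(int)
c=big(p.max(2)<50,(225,130,295,260)); q=quad(c); print("button",q.round(1).tolist())
```

```text
31.825 [ 467.7  -317.64  186.62] [ 0.7  0.1 -1.3] 0.33723725581218006 shift [0.0127 0.0006 0.1841] twist [ 0.0009  0.0014 -0.001 ]
button [[244.2, 171.0], [243.9, 210.0], [272.0, 210.0], [272.0, 171.0]]
```

Call:
send_rows:
  commands:
    - {"xyz": [0, 0, 0.04], "twist": [0, 0, 0]}
    - {"xyz": [0, 0, 0.09], "twist": [0, 0, 0]}
    - {"xyz": [0, 0, 0.13], "twist": [0, 0, 0]}
    - {"xyz": [0, 0, 0.14], "twist": [0, 0, 0]}
    - {"xyz": [0, 0, 0.14], "twist": [0, 0, 0]}
    - {"xyz": [0, 0, 0.14], "twist": [0, 0, 0]}
    - {"xyz": [0, 0, 0.14], "twist": [0, 0, 0]}
    - {"xyz": [0, 0, 0.14], "twist": [0, 0, 0]}

```text
clock: 32.88
tool_pos: [467.3, -317.2, 164.5]
orientation: [0.641, 0.767, -0.0, 0.0]
force: [-0.2, -0.2, -1.6]
gripper_width: 0.34
grasp_force: 30.0
```

```bash
python3 -c "from back import *;back(157.3)"
```

```text
32.875 [ 467.26 -317.19  164.55] [-0.2 -0.2 -1.6] 0.33979074711654295 shift [0.0088 0.0032 0.0483] twist [ 0.0001  0.0004 -0.001 ]
```

Call:
send_rows:
  commands:
    - {"xyz": [0.008, 0.002, 0.015], "twist": [0, 0, 0]}
    - {"xyz": [0.008, 0.002, 0.03], "twist": [0, 0, 0]}
    - {"xyz": [0.008, 0.002, 0.04], "twist": [0, 0, 0]}
    - {"xyz": [0.008, 0.002, 0.045], "twist": [0, 0, 0]}
    - {"xyz": [0.008, 0.002, 0.045], "twist": [0, 0, 0]}
    - {"xyz": [0.008, 0.002, 0.045], "twist": [0, 0, 0]}

```text
clock: 33.62
tool_pos: [467.3, -315.9, 157.6]
orientation: [0.641, 0.767, -0.0, 0.0]
force: [-0.9, 0.2, -1.3]
gripper_width: 0.34
grasp_force: 30.0
```

```bash
python3 -c "from back import *;back(157)"
```

```text
33.625 [ 467.29 -315.93  157.64] [-0.9  0.2 -1.3] 0.33977530102038966 shift [0.0006 0.0015 0.0043] twist [ 0.      0.0002 -0.001 ]
```

Call:
send_rows:
  commands:
    - {"xyz": [0, 0.001, 0.003], "twist": [0, 0, 0]}
    - {"xyz": [0, 0.001, 0.005], "twist": [0, 0, 0]}
    - {"xyz": [0, 0.001, 0.005], "twist": [0, 0, 0]}

```text
clock: 34.0
tool_pos: [467.4, -315.9, 156.9]
orientation: [0.641, 0.767, -0.0, 0.0]
force: [-0.2, 0.1, -0.9]
gripper_width: 0.338
grasp_force: 30.0
```

Call:
send_rows:
  commands:
    - {"xyz": [0, 0, 0.003], "twist": [0, 0, 0]}
    - {"xyz": [0, 0, 0.003], "twist": [0, 0, 0]}
    - {"xyz": [0, 0, 0.003], "twist": [0, 0, 0]}

```text
clock: 34.38
tool_pos: [467.4, -315.9, 156.9]
orientation: [0.641, 0.767, -0.0, 0.0]
force: [-2.3, 1.7, 4.8]
gripper_width: 0.338
grasp_force: 30.0
```

Contact with the saddles (about 5 N). Opening and rising.

Call:
send_rows:
  commands:
    - {"xyz": [0, 0, 0], "twist": [0, 0, 0]}
    - {"xyz": [0, 0, 0], "twist": [0, 0, 0]}
    - {"xyz": [0, 0, 0], "twist": [0, 0, 0]}
    - {"xyz": [0, 0, 0], "twist": [0, 0, 0]}
    - {"xyz": [0, 0, 0], "twist": [0, 0, 0]}
    - {"xyz": [0, 0, 0], "twist": [0, 0, 0]}
    - {"xyz": [0, 0, 0], "twist": [0, 0, 0]}
  grip: -1

```text
clock: 35.25
tool_pos: [467.4, -315.9, 156.4]
orientation: [0.641, 0.767, -0.0, 0.0]
force: [0.2, -0.2, -0.3]
gripper_width: 0.994
grasp_force: 0.0
```

Call:
send_rows:
  commands:
    - {"xyz": [0, 0, -0.1], "twist": [0, 0, 0]}
    - {"xyz": [0, 0, -0.3], "twist": [0, 0, 0]}
    - {"xyz": [0, 0, -0.6], "twist": [0, 0, 0]}
    - {"xyz": [0, 0, -0.73], "twist": [0, 0, 0]}
    - {"xyz": [0, 0, -0.73], "twist": [0, 0, 0]}
    - {"xyz": [0, 0, -0.73], "twist": [0, 0, 0]}
    - {"xyz": [0, 0, -0.73], "twist": [0, 0, 0]}

```text
clock: 36.12
tool_pos: [466.8, -315.2, 264.3]
orientation: [0.641, 0.767, -0.0, -0.001]
force: [-0.1, 0.4, 0.0]
gripper_width: 1.0
grasp_force: 0.0
```

Run:
```python
from m import *
s=ctrl.observe();print(s["clock"],s["tool_pos"],s["gripper_width"])
d=snap("wrist");save(d,"w19.npz");a=snap("scene");b=snap("side");save(a,"a4.npz");save(b,"b4.npz")
p=d["pixels"].astype(int);q=quad(big(p.max(2)<50,(240,130,275,175)));Mt=np.linalg.inv(tool())@d["T"];W=onz(d,q,91.5).mean(0)
d0=load("w14.npz");q0=quad(big(d0["pixels"].astype(int).max(2)<50,(240,130,275,175)));print("button",W,onz(d0,q0,91.5).mean(0))
im=np.vstack([np.hstack([load("w14.npz")["pixels"],d["pixels"]]),np.hstack([a["pixels"],b["pixels"]])]);cv2.imwrite("pics/end.png",cv2.resize(im,(800,600),interpolation=cv2.INTER_AREA)[...,::-1])
```

```text
36.125 [ 466.75958711 -315.22102587  264.32002681] 1.000453418017534
button [ 460.93000652 -275.77008862   91.5       ] [ 459.80244483 -275.74755996   91.5       ]
```

View pics/end.png

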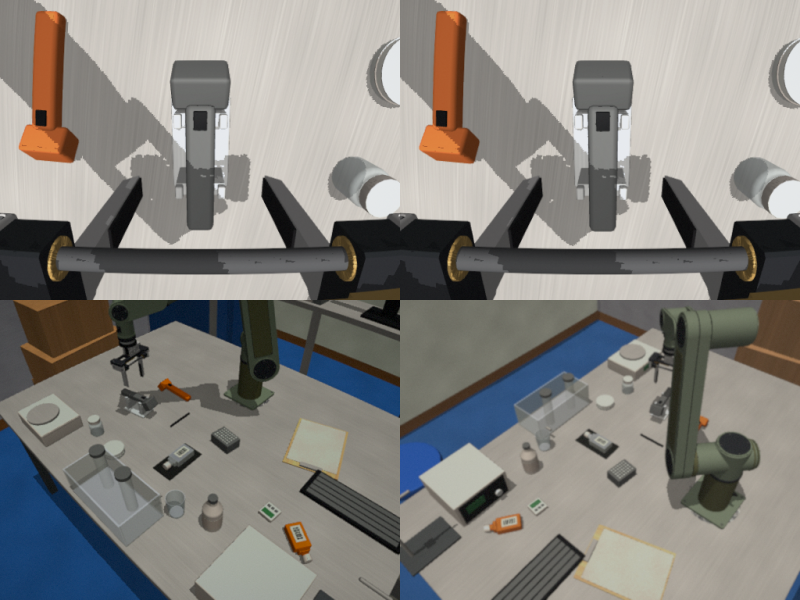

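The before and after wrist views match: the scanner is back in both saddles, its button within about 1 mm of where it was. The fixed views show the flask on the pad and the bystanders in place, with the gripper open and clear. Handing in.

```bash
python3 -c "
from workcell import ctrl
print(ctrl.job_done())"
```

```text
the job is handed in; nothing more can be done
None
```

I handed the job in at 36 s: the flask was tipped to 35° and now lies label-up along the middle of the pad, its label was scanned from 10 cm for 3 s, and the scanner is back in its stand within about 1 mm; the verdict was not reported.

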